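# Complete the praline row and snap the case shut

## Task

Finish this gift case: the three pralines in it have slid apart, so close them up along the tray, lay the two square-cut pralines from the marble board flat beside them to make one neat row of five, each squarely in line, and let go. Only then swing the lid over and press it down until the catch snaps and it is fully shut. Leave the two round pralines on the board and everything else where it is.

Things in the scene. Friction and masses are not known exactly. Their poses are not given: they have to be found in the camera images.
- case_lid (a joint): Lid hinge, rad: 0 = fully shut, grows as it opens; starts open, leaning back, at 2.2 to 2.38 (stop 2.4). Stiff hinge (0.03 N m): the lid stays at any angle and never falls shut. At about 0.17 the bead on the lid's tongue meets the sprung bead in the base's front; pressing the lid's front edge down with some 9 to 14 N snaps it past, then it stays at about 0.
- case: Slim dark-brown praline case, fixed to the counter; origin under its centre. 54 mm (x) by 178 mm (y); y runs along the row, -x is the front (tongue side), +x the hinge side, z up. Walls are 5 mm thick; their rim is 21 mm above the counter, only 5 mm above the tray floor, so pralines stand well proud and can be gripped across the row or pushed along it above the rim.
- tray_centre (a point): Centre of the case's tray floor, 16 mm above the counter; axes as the case. The tray is 44 mm (x) by 168 mm (y) inside; the five pralines together take 151 mm of its length.
- case_hinge (a point): Middle of the hinge line on the back rim, 27 mm in +x of tray_centre and 5 mm above it; axes as the case. The lid is a shell 54 mm from hinge to front edge, 178 mm long, 26 mm deep, 3 mm thick, with a clear window. Opened by angle a, its front edge lies along (-cos a, sin a) from here in case x, z, and its outer top face, 26 mm from here, looks along (sin a, cos a).
- lid_front_edge (a point): Middle of the lid's outer front top edge (moves with the lid): shut, 54 mm in -x of the hinge and 26 mm above it, 47 mm above the counter. A brass tongue 26 mm wide stands 6 mm in front of it and reaches 16 mm below the lid's rim.
- enrobed_centre (a point): Plain dark square-cut praline, 29 x 38 x 25 mm (x, y, z). Starts in the tray, its y axis across the row. Position at its centre, half-way up; z up. 
- milknib_centre (a point): Milk-brown square-cut praline with pale nut bits on top, 36 x 31 x 20 mm (x, y, z). Starts in the tray, its x axis across the row. Position at its centre, half-way up; z up. 
- enrobed2_centre (a point): A second praline just like the plain dark one, 29 x 38 x 25 mm (x, y, z). Starts in the tray, its y axis across the row. Position at its centre, half-way up; z up. 
- darknib_centre (a point): Dark square-cut praline with brown nut bits on top, 36 x 30 x 21 mm (x, y, z), 14 g. Starts on the white marble board (fixed, 130 x 200 mm, top 10 mm above the counter) behind the bag sealer, whose raised arm slopes up to the left, to 0.18 m above the counter. Position at its centre, half-way up; z up. 
- milkrect_centre (a point): Milk-brown square-cut praline with fine stripes on top, 38 x 32 x 20 mm (x, y, z), 14 g. Starts on the same board. To the right of the board the showcase drawer stands open: its front is at x = 0.64 for all y below -0.21, from 0.12 to 0.24 m above the counter, its handle 27 mm nearer. Position at its centre, half-way up; z up. 
- domec_centre (a point): Bystander: round milk-brown dome praline, 32 mm wide, 20 mm high, on the board. Position at its centre, half-way up; z up. 
- balld_centre (a point): Bystander: round dark ball praline, 27 mm wide, 20 mm high, on the board. Position at its centre, half-way up; z up. 
- scoop_centre (a point): Bystander: steel tasting scoop lying flat below the showcase drawer, 157 x 49 x 23 mm. Position at its centre, half-way up; z up. 
- spool_red_centre (a point): Bystander: red ribbon spool, 60 mm wide, 28 mm high. Position at its centre, half-way up; z up. 
- stamp_centre (a point): Bystander near the drawer: upright date stamp with wooden handle, 26 x 55 x 71 mm. Position at its centre, half-way up; z up. 
Mind the look-alikes: they are no part of the job. What is shaped like the part that bears enrobed2_centre but pink is not meant.

How it is judged:
On the way:
1. all five square-cut pralines lie flat and squarely in the tray's row, let go, while the lid is still open (beyond 1.2 rad) (value of joint case_lid above 1.2 rad and contact force between the fingers and praline_darknib below 0.3 N and contact force between the fingers and praline_milkrect below 0.3 N and x of enrobed_centre in the frame of tray_centre between -0.008 and 0.008 m and y of enrobed_centre in the frame of tray_centre between -0.073 and 0.073 m and z of enrobed_centre in the frame of tray_centre between 0.0095 and 0.0155 m and angle between each of enrobed_centre, milknib_centre, enrobed2_centre, darknib_centre, milkrect_centre's own z axis and vertical below 0.1 rad and (angle between the x axis of enrobed_centre and the x axis of tray_centre, either way round below 0.2 rad or angle between the x axis of enrobed_centre and the y axis of tray_centre, either way round below 0.2 rad) and x of milknib_centre in the frame of tray_centre between -0.008 and 0.008 m and y of milknib_centre in the frame of tray_centre between -0.073 and 0.073 m and z of milknib_centre in the frame of tray_centre between 0.007 and 0.013 m and (angle between the x axis of milknib_centre and the x axis of tray_centre, either way round below 0.2 rad or angle between the x axis of milknib_centre and the y axis of tray_centre, either way round below 0.2 rad) and x of enrobed2_centre in the frame of tray_centre between -0.008 and 0.008 m and y of enrobed2_centre in the frame of tray_centre between -0.073 and 0.073 m and z of enrobed2_centre in the frame of tray_centre between 0.0095 and 0.0155 m and (angle between the x axis of enrobed2_centre and the x axis of tray_centre, either way round below 0.2 rad or angle between the x axis of enrobed2_centre and the y axis of tray_centre, either way round below 0.2 rad) and x of darknib_centre in the frame of tray_centre between -0.008 and 0.008 m and y of darknib_centre in the frame of tray_centre between -0.073 and 0.073 m and z of darknib_centre in the frame of tray_centre between 0.0075 and 0.0135 m and (angle between the x axis of darknib_centre and the x axis of tray_centre, either way round below 0.2 rad or angle between the x axis of darknib_centre and the y axis of tray_centre, either way round below 0.2 rad) and x of milkrect_centre in the frame of tray_centre between -0.008 and 0.008 m and y of milkrect_centre in the frame of tray_centre between -0.073 and 0.073 m and z of milkrect_centre in the frame of tray_centre between 0.007 and 0.013 m and (angle between the x axis of milkrect_centre and the x axis of tray_centre, either way round below 0.2 rad or angle between the x axis of milkrect_centre and the y axis of tray_centre, either way round below 0.2 rad)), for 0.2 s.
At the end, for the whole second after the job is handed in: The lid is fully shut past its catch (under 0.05 rad) and all five square-cut pralines lie in the tray beneath it: flat on the floor (height within 3 mm, tilt under 0.1 rad), centre within 8 mm of the tray's centre line and 73 mm of its middle, sides within 0.2 rad of the tray's (value of joint case_lid between -0.05 and 0.05 rad and x of enrobed_centre in the frame of tray_centre between -0.008 and 0.008 m and y of enrobed_centre in the frame of tray_centre between -0.073 and 0.073 m and z of enrobed_centre in the frame of tray_centre between 0.0095 and 0.0155 m and angle between each of enrobed_centre, milknib_centre, enrobed2_centre, darknib_centre, milkrect_centre's own z axis and vertical below 0.1 rad and (angle between the x axis of enrobed_centre and the x axis of tray_centre, either way round below 0.2 rad or angle between the x axis of enrobed_centre and the y axis of tray_centre, either way round below 0.2 rad) and x of milknib_centre in the frame of tray_centre between -0.008 and 0.008 m and y of milknib_centre in the frame of tray_centre between -0.073 and 0.073 m and z of milknib_centre in the frame of tray_centre between 0.007 and 0.013 m and (angle between the x axis of milknib_centre and the x axis of tray_centre, either way round below 0.2 rad or angle between the x axis of milknib_centre and the y axis of tray_centre, either way round below 0.2 rad) and x of enrobed2_centre in the frame of tray_centre between -0.008 and 0.008 m and y of enrobed2_centre in the frame of tray_centre between -0.073 and 0.073 m and z of enrobed2_centre in the frame of tray_centre between 0.0095 and 0.0155 m and (angle between the x axis of enrobed2_centre and the x axis of tray_centre, either way round below 0.2 rad or angle between the x axis of enrobed2_centre and the y axis of tray_centre, either way round below 0.2 rad) and x of darknib_centre in the frame of tray_centre between -0.008 and 0.008 m and y of darknib_centre in the frame of tray_centre between -0.073 and 0.073 m and z of darknib_centre in the frame of tray_centre between 0.0075 and 0.0135 m and (angle between the x axis of darknib_centre and the x axis of tray_centre, either way round below 0.2 rad or angle between the x axis of darknib_centre and the y axis of tray_centre, either way round below 0.2 rad) and x of milkrect_centre in the frame of tray_centre between -0.008 and 0.008 m and y of milkrect_centre in the frame of tray_centre between -0.073 and 0.073 m and z of milkrect_centre in the frame of tray_centre between 0.007 and 0.013 m and (angle between the x axis of milkrect_centre and the x axis of tray_centre, either way round below 0.2 rad or angle between the x axis of milkrect_centre and the y axis of tray_centre, either way round below 0.2 rad)); the robot touches nothing.
It fails at once if a bystander (round praline, scoop, ribbon spool or stamp) is shifted by more than 20 mm (distance of any of domec_centre, balld_centre, scoop_centre, spool_red_centre, stamp_centre from where it was at the start of the episode above 0.02 m).
It also fails if it takes over 72 s, if anything falls off the work surface, if the arm or the gripper's body presses on something with over 40 N, if the wrist force passes 120 N, or if a joint passes its speed limit or range.

## Robot

A 7-joint arm with a two-finger parallel gripper is mounted at the origin on a cart in front of the work surface, level with it; the furniture and walls round the work are solid. World frame = base frame: x ahead of the robot, y to its left, z up, the work surface at z = 0. Lengths are in m, angles in rad, forces in N, time in s.
With the tool pointing down it reaches from about 0.35 to 0.9 m from the base axis. Payload 7.2 kg.
Tool frame: the origin (TCP) lies at the very end of the fingers, on their centre line; the grasp point (between the pads) lies behind it (env.pinch_z is the z of the grasp point in the tool frame, in m); z points along the fingers, y is the line along which they close (so a half turn about z gives the same grasp; the last joint's range is limited). The gripper opens to 88 mm and grips with 3 to 60 N. Pads are 20 mm wide; open, the fingers measure 115 mm over their backs; the gripper's body (75 mm by 178 mm) begins 61 mm behind the grasp point.
Start: joints at [-1.386, 0.411, -0.013, 1.596, 0.006, 1.134, -0.082], TCP at [0.156, 0.605, 0.186] pointing down, gripper open.
Joint ranges: [-2.95, 2.95], [-0.29, 1.99], [-1.47, 1.44], [0.14, 2.54], [-1.03, 4.17], [0.13, 1.85], [-2.86, 2.86]. Speed limits (rad/s): [2.39, 2.39, 3.01, 3.01, 3.14, 3.14, 3.14].

## Interface

Orientations are given as [roll, pitch, yaw] about the fixed x, y, z axes, in that order (R = Rz(yaw) Ry(pitch) Rx(roll)).
In Python, from station import get_obs, imaging, env gives the robot as it stands. The module is installed in compiled form; this text tells all that it offers.
- The arm moves only by the tool apply_moves, never from a script. Its argument "steps" is a list of rows, each an object of numbers: "tx", "ty", "tz": the shift along the tool's x, y, z in m; "spin": the turn about the tool's z in rad. In form: [{"tx": .., "ty": .., "tz": .., "spin": ..}, ...]. A call has 1 to 10 rows; each row shifts and turns the commanded pose from where the row before left it, along the tool's axes as they then stand; what a row does not reach is not made up. A row lasts 1/10 s, in which the tool goes at most 50 mm and 8.59 degrees, less where a joint would pass 70% of its speed; a pose out of reach is approached as far as the arm can. A call with a gripper value outside its range is refused whole. "claw" is the finger opening in m, from 0 to 0.0878, set as the call begins (left out, the last holds). The fingers move at their own pace and stop on an object; "squeeze" is the grip in N (left out, the last holds). Time passes only in rows, so rows that do not move let the fingers close. It gives the time, the measured TCP pose, the force, the opening and the grip force at its end, in the units of the state.
- get_obs(): the state, without advancing time (a new reading comes with each control period).
- imaging.camera(name): name is "scene" or "side" or "wrist"; returns a dict with "color" (400x640x3 uint8, red, green, blue), "fx", "fy", "cx", "cy" (pixels), "D" ([k1, k2, p1, p2, k3] as OpenCV has them; the pictures are not rectified), "position" and "attitude" of the camera in the world. Camera axes: x right, y up, looking along -z (the intrinsics and any distortion apply to the point x, -y, -z); pixel columns grow to the right and rows downward; lengths in m; the calibration is good to about 2 mm. A picture is of the moment at which its call begins. There is no depth.
- env.job_done(): hands the job in; it is judged then, once.
The state is a dict: "clock": time; "qpos": joint angles; "joint_vel": joint speeds; "tau": joint torques, N m; "eef_pos": TCP position; "tool_rot": TCP orientation; "wrist_force": force on the tool from outside, world axes, zero at the start; "torque": the same for the moment, N m; "opening": finger opening in m; "grip_force": force on a finger pad.
Only numpy, scipy, OpenCV 4.12 (cv2) and the standard library are available. Lean on these libraries where they do the work, as an engineer would, in place of code of your own. Each camera call takes 0.05 s, during which the arm holds its last target. There are 200 camera calls.

## Working session

There is one attempt and no reset: what is moved stays moved. The work goes in short steps, Python scripts to look and compute and a tool call to move; the robot and the scene stay as the last step left them, time stands still between calls to the robot, and variables do not carry over. Pictures are saved under pics/ and viewed, at most 10 in all, crops included, and the job is handed in when it is done.

Besides the shell and the picture viewer there is one more tool, called after "Call:" as name(argument=value, ...) on one line, values as JSON. apply_moves: Moves the arm, as the interface text tells. Its arguments: {"type":"object","properties":{"steps":{"type":"array"},"claw":{"type":"number"},"squeeze":{"type":"number"}},"required":["steps"]}

```bash
mkdir -p pics
cat > h.py <<'E'
import numpy as np, cv2, pickle
from station import get_obs, imaging, env
def snap(n,tag):
    c=imaging.camera(n); pickle.dump(c,open(f'{n}_{tag}.pkl','wb'))
    cv2.imwrite(f'pics/{n}_{tag}.png',c['color'][:,:,::-1]); return c
def load(n,tag): return pickle.load(open(f'{n}_{tag}.pkl','rb'))
def Rm(c):
    a=np.array(c['attitude'],float)
    if a.shape==(3,3): return a
    if a.size==3:
        from scipy.spatial.transform import Rotation as R
        return R.from_euler('xyz',a).as_matrix()
    raise ValueError(a)
def K(c): return np.array([[c['fx'],0,c['cx']],[0,c['fy'],c['cy']],[0,0,1.]])
def rays(c,uv):
    p=cv2.undistortPoints(np.array(uv,float).reshape(-1,1,2),K(c),np.array(c['D'],float))[:,0]
    d=np.c_[p[:,0],-p[:,1],-np.ones(len(p))]@Rm(c).T
    return np.array(c['position'],float),d
def onz(c,uv,z):
    o,d=rays(c,uv); return o+d*((z-o[2])/d[:,2])[:,None]
def proj(c,P):
    q=(np.atleast_2d(P)-np.array(c['position']))@Rm(c); q=q*[1,-1,-1]
    return cv2.projectPoints(q,np.zeros(3),np.zeros(3),K(c),np.array(c['D'],float))[0][:,0]
def tri(c1,u1,c2,u2):
    o1,d1=rays(c1,[u1]);o2,d2=rays(c2,[u2]);d1=d1[0];d2=d2[0]
    s=np.linalg.lstsq(np.c_[d1,-d2],o2-o1,rcond=None)[0]
    a=o1+s[0]*d1;b=o2+s[1]*d2; return (a+b)/2,np.linalg.norm(a-b)
E
python3 - <<'E'
from h import *
print(get_obs(),env.pinch_z)
for n in('scene','side','wrist'):
    c=snap(n,'0'); print(n,c['position'],c['attitude'],c['fx'],c['cx'],c['cy'],c['D'])
a=[cv2.imread(f'pics/{n}_0.png') for n in('scene','side')]
E
```

```text
{'clock': 0.0, 'qpos': array([-1.38620755,  0.41188366, -0.01268889,  1.59701539,  0.00560064,
        1.13427887, -0.08221779]), 'joint_vel': array([ 3.78690029e-04, -9.98596322e-04, -3.96212472e-04,  2.31319581e-03,
       -2.61766630e-04, -3.55045717e-05,  1.29534005e-03]), 'tau': array([ 1.04796436e-03, -5.87966895e+01,  6.42506797e-01, -2.91061610e+01,
       -5.36567287e-02,  1.86513725e-02,  1.46056163e-04]), 'eef_pos': array([0.15623758, 0.60459788, 0.18543108]), 'tool_rot': array([-3.14004755e+00,  1.19378849e-04,  2.88878974e+00]), 'wrist_force': array([-1.08813217, -0.59391353, -0.26266555]), 'torque': array([-0.02169099, -0.00705609, -0.00898727]), 'grip_force': 0.0, 'opening': 0.0877906537932727} -0.0187
scene [ 0.07306906 -0.79115195  0.68739712] [ 0.89449887  0.0059037  -0.73523977] 363.7021677936096 321.30926600662815 200.14105157615546 [-0.03923929  0.          0.          0.          0.        ]
side [ 0.59700108 -1.13936212  0.75824711] [ 0.89008773 -0.01693976  0.03994294] 375.7801376629245 319.171856547775 195.7276853648884 [-0.08637024  0.          0.          0.          0.        ]
wrist [0.08147819 0.62423972 0.38430409] [-0.28720931  0.0016988   1.31865116] 291.87285556122924 319.6950091398313 200.0544508056009 [-0.0485265  0.         0.         0.         0.       ]
```

View pics/scene_0.png

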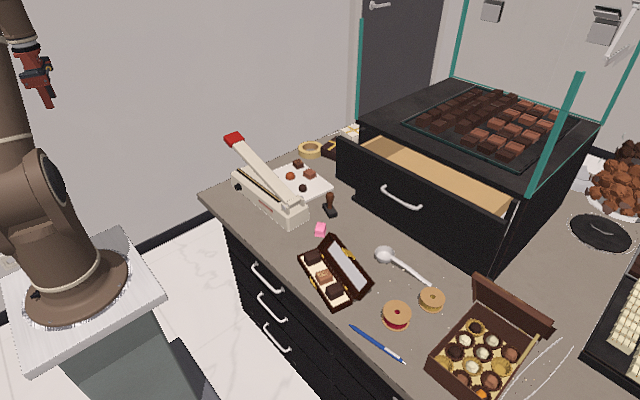

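View pics/side_0.png

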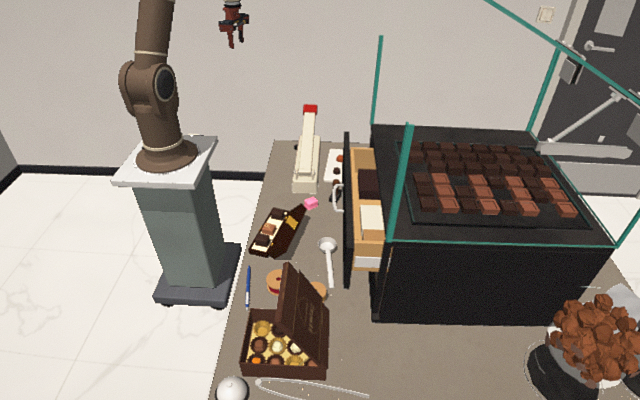

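The scene view shows the case at about (330,275) with three pralines at (312,256), (323,273) and (334,291). The board is at (303,183): darknib at (298,164), a round one at (290,175), milkrect at (311,174) and a ball at (302,187). The sealer arm is to its left. The side view shows the same layout, with the lid leaning back.

Run:
```python
from h import *
np.set_printoptions(precision=4,suppress=True)
c=load('scene','0')
print('pral tops',onz(c,[(312,256),(323,273),(334,291)],.038))
print('case corners low',onz(c,[(299,256),(326,308)],.021))
print('board dn,rd,mr,ball',onz(c,[(298,164),(290,175),(311,174),(302,187)],.03))
print('board corner',onz(c,[(333,183),(275,170),(310,201)],.01))
print('sealer tip,base',onz(c,[(234,138)],.18),onz(c,[(250,215),(310,220),(240,185)],.03))
print('stamp',onz(c,[(330,214),(327,196)],.01), 'handle bbox',onz(c,[(385,205),(420,207)],.17))
print('lid top edge',onz(c,[(325,235),(372,290)],.06))
s=load('side','0'); print('side pral',onz(s,[(276,218),(268,229),(261,241)],.038),'drawer',onz(s,[(347,135),(347,285)],.24))
cv2.imwrite('pics/crop1.png',cv2.resize(c['color'][120:320,220:400,::-1],None,fx=3.3,fy=3,interpolation=cv2.INTER_CUBIC))
```

```text
pral tops [[ 0.4531 -0.332   0.038 ]
 [ 0.4374 -0.3884  0.038 ]
 [ 0.4212 -0.4418  0.038 ]]
case corners low [[ 0.4394 -0.2984  0.021 ]
 [ 0.3868 -0.4533  0.021 ]]
board dn,rd,mr,ball [[ 0.6908  0.0123  0.03  ]
 [ 0.6319 -0.0197  0.03  ]
 [ 0.6844 -0.0606  0.03  ]
 [ 0.6192 -0.0944  0.03  ]]
board corner [[ 0.7216 -0.1232  0.01  ]
 [ 0.6302  0.0605  0.01  ]
 [ 0.6088 -0.1428  0.01  ]]
sealer tip,base [[0.5014 0.0582 0.18  ]] [[ 0.4309 -0.0966  0.03  ]
 [ 0.5395 -0.224   0.03  ]
 [ 0.486   0.0421  0.03  ]]
stamp [[ 0.6123 -0.2258  0.01  ]
 [ 0.6623 -0.1593  0.01  ]] handle bbox [[ 0.5965 -0.4201  0.17  ]
 [ 0.6484 -0.4773  0.17  ]]
lid top edge [[ 0.5094 -0.3167  0.06  ]
 [ 0.4703 -0.5059  0.06  ]]
side pral [[ 0.4555 -0.3577  0.038 ]
 [ 0.4393 -0.4035  0.038 ]
 [ 0.4274 -0.4499  0.038 ]] drawer [[ 0.6461 -0.2293  0.24  ]
 [ 0.6372 -0.7382  0.24  ]]
```

View pics/crop1.png

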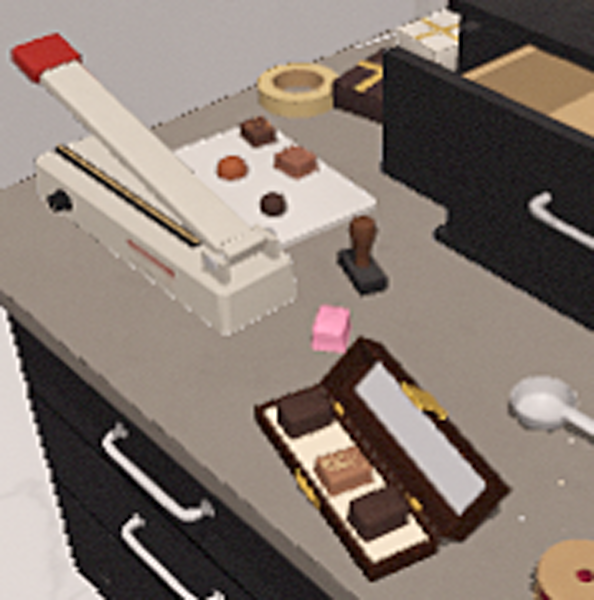

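The crop confirms the layout: enrobed is at the left end of the row, milknib in the middle and enrobed2 to its right, and the pink decoy lies outside the case. Next I'll write a helper that gives the row numbers, then move over the board.

```bash
cat >> h.py <<'E'
import math
from scipy.spatial.transform import Rotation as Ro
def rows(start,yaw,tgt,yawt,n):
    """equal rows in tool axes from start to tgt"""
    d=(np.array(tgt)-start)/n; dy=(yawt-yaw)/n; out=[]; y=yaw
    for i in range(n):
        out.append((round(d[0]*math.cos(y)+d[1]*math.sin(y),4),round(d[0]*math.sin(y)-d[1]*math.cos(y),4),round(-d[2],4),round(-dy,4))); y+=dy
    print(n,'rows:'); [print('',r) for r in out]
def now(): 
    s=get_obs(); return np.array(s['eef_pos']),float(s['tool_rot'][2])
E
python3 - <<'E'
from h import *
p,y=now()
rows(p,y,(.45,.42,.30),2.3,9); rows(np.array((.45,.42,.3)),2.3,(.66,.03,.24),1.571,10)
c=load('scene','0'); print(onz(c,[(385,253),(428,285)],.015), onz(c,[(396,310)],.028))
E
```

```text
9 rows:
 (np.float64(-0.0367), np.float64(-0.0117), np.float64(-0.0127), 0.0654)
 (np.float64(-0.0374), np.float64(-0.0093), np.float64(-0.0127), 0.0654)
 (np.float64(-0.038), np.float64(-0.0068), np.float64(-0.0127), 0.0654)
 (np.float64(-0.0383), np.float64(-0.0043), np.float64(-0.0127), 0.0654)
 (np.float64(-0.0385), np.float64(-0.0018), np.float64(-0.0127), 0.0654)
 (np.float64(-0.0386), np.float64(0.0007), np.float64(-0.0127), 0.0654)
 (np.float64(-0.0384), np.float64(0.0032), np.float64(-0.0127), 0.0654)
 (np.float64(-0.0381), np.float64(0.0057), np.float64(-0.0127), 0.0654)
 (np.float64(-0.0377), np.float64(0.0082), np.float64(-0.0127), 0.0654)
10 rows:
 (np.float64(-0.0431), np.float64(-0.0103), np.float64(0.006), 0.0729)
 (np.float64(-0.0437), np.float64(-0.0072), np.float64(0.006), 0.0729)
 (np.float64(-0.0441), np.float64(-0.004), np.float64(0.006), 0.0729)
 (np.float64(-0.0443), np.float64(-0.0007), np.float64(0.006), 0.0729)
 (np.float64(-0.0442), np.float64(0.0025), np.float64(0.006), 0.0729)
 (np.float64(-0.0439), np.float64(0.0057), np.float64(0.006), 0.0729)
 (np.float64(-0.0434), np.float64(0.0089), np.float64(0.006), 0.0729)
 (np.float64(-0.0426), np.float64(0.012), np.float64(0.006), 0.0729)
 (np.float64(-0.0416), np.float64(0.0151), np.float64(0.006), 0.0729)
 (np.float64(-0.0404), np.float64(0.0181), np.float64(0.006), 0.0729)
[[ 0.60779082 -0.4315345   0.015     ]
 [ 0.60382271 -0.56317403  0.015     ]] [[ 0.48902027 -0.56035081  0.028     ]]
```

Call:
apply_moves(steps=[{"tx":-0.037,"ty":-0.012,"tz":-0.013,"spin":0.065},{"tx":-0.037,"ty":-0.009,"tz":-0.013,"spin":0.065},{"tx":-0.038,"ty":-0.007,"tz":-0.013,"spin":0.065},{"tx":-0.038,"ty":-0.004,"tz":-0.013,"spin":0.065},{"tx":-0.038,"ty":-0.002,"tz":-0.013,"spin":0.065},{"tx":-0.038,"ty":0.001,"tz":-0.013,"spin":0.065},{"tx":-0.038,"ty":0.003,"tz":-0.013,"spin":0.065},{"tx":-0.038,"ty":0.006,"tz":-0.013,"spin":0.065},{"tx":-0.038,"ty":0.008,"tz":-0.013,"spin":0.065}])

```text
clock: 1.05
eef_pos: [0.4499, 0.4208, 0.3037]
tool_rot: [-3.141, -0.0, 2.301]
wrist_force: [0.3, 0.7, -0.4]
opening: 0.0878
grip_force: 0.0
```

Call:
apply_moves(steps=[{"tx":-0.043,"ty":-0.01,"tz":0.006,"spin":0.073},{"tx":-0.044,"ty":-0.007,"tz":0.006,"spin":0.073},{"tx":-0.044,"ty":-0.004,"tz":0.006,"spin":0.073},{"tx":-0.044,"ty":-0.001,"tz":0.006,"spin":0.073},{"tx":-0.044,"ty":0.002,"tz":0.006,"spin":0.073},{"tx":-0.044,"ty":0.006,"tz":0.006,"spin":0.073},{"tx":-0.043,"ty":0.009,"tz":0.006,"spin":0.073},{"tx":-0.043,"ty":0.012,"tz":0.006,"spin":0.073},{"tx":-0.042,"ty":0.015,"tz":0.006,"spin":0.073},{"tx":-0.04,"ty":0.018,"tz":0.006,"spin":0.073}])

```text
clock: 2.05
eef_pos: [0.6604, 0.0313, 0.2428]
tool_rot: [-3.141, -0.0, 1.571]
wrist_force: [0.4, 0.4, 0.4]
opening: 0.0878
grip_force: 0.0
```

Call:
apply_moves(steps=[{"tx":0},{"tx":0},{"tx":0}])

```text
$.steps[0]: bad value
```

Run:
```python
from h import *
print(now()); c=snap('wrist','b1'); print(c['position'],c['attitude'])
```

```text
(array([0.66035264, 0.03131733, 0.24280426]), 1.5710667368346969)
[0.66092218 0.10897038 0.44162516] [-0.2874234   0.00049503  0.00086368]
```

View pics/wrist_b1.png

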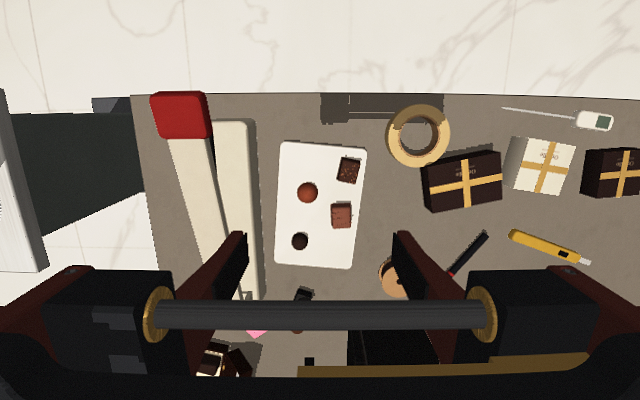

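The wrist view shows the board spanning pixels (275–367, 142–268), with darknib at (349,170), milkrect at (341,216), the dome at (307,192) and the ball at (300,241). I'll take a second view for height and get the orientations from contours.

Call:
apply_moves(steps=[{"tx":-0.045,"ty":0.005,"tz":0.025,"spin":0},{"tx":-0.025,"ty":0.005,"tz":0.025,"spin":0},{"tx":0,"ty":0,"tz":0,"spin":0}])

```text
clock: 2.4
eef_pos: [0.6676, -0.0407, 0.1904]
tool_rot: [-3.136, 0.003, 1.568]
wrist_force: [-0.1, -0.2, -0.6]
opening: 0.0878
grip_force: 0.0
```

```bash
cat > board.py <<'E'
from h import *
np.set_printoptions(precision=4,suppress=True)
b1=load('wrist','b1'); b2=snap('wrist','b2')
rough={'dn':(.69,.012),'mr':(.684,-.061)}
cen={}
for k,(x,y) in rough.items():
    for t,c in(('b1',b1),('b2',b2)):
        # work on an orthophoto of the top plane, 0.25 mm/px, axes: col=+x,row=-y
        z=.031 if k=='dn' else .030
        g=np.mgrid[y+.035:y-.035:281j,x-.035:x+.035:281j]
        P=np.c_[g[1].ravel(),g[0].ravel(),np.full(281*281,z)]
        m=proj(c,P).astype(np.float32).reshape(281,281,2)
        o=cv2.remap(c['color'],m[...,0],m[...,1],cv2.INTER_CUBIC)
        cv2.imwrite(f'pics/o_{k}_{t}.png',o[:,:,::-1])
        hsv=cv2.cvtColor(o,cv2.COLOR_RGB2HSV)
        mask=((hsv[...,1]>60)|(hsv[...,2]<110)).astype(np.uint8)
        mask=cv2.morphologyEx(mask,cv2.MORPH_OPEN,np.ones((7,7)))
        n,l,s,ce=cv2.connectedComponentsWithStats(mask)
        i=1+np.argmin(np.hypot(*(ce[1:]-140).T)+1e3*(s[1:,4]<2000)); 
        ct=max(cv2.findContours((l==i).astype(np.uint8),0,1)[0],key=cv2.contourArea)
        r=cv2.minAreaRect(ct); w=np.array(r[0])
        print(k,t,'centre',x-.035+w[0]*.00025,y+.035-w[1]*.00025,'size mm',np.array(r[1])/4,'ang',r[2])
E
python3 board.py
python3 - <<'E'
import cv2,numpy as np
a=[cv2.imread(f'pics/o_{k}_{t}.png') for k in('dn','mr') for t in('b1','b2')]
cv2.imwrite('pics/o.png',np.vstack([np.hstack(a[:2]),np.hstack(a[2:])]))
E
```

```text
dn b1 centre 0.7013326568603515 0.03204982376098633 size mm [28.9178 35.4275] ang 11.944175720214844
dn b2 centre 0.7012159729003905 0.029520566940307618 size mm [29.0408 34.272 ] ang 11.706437110900879
mr b1 centre 0.6922099342346192 -0.041178785324096676 size mm [31.8767 31.0241] ang 87.20729064941406
mr b2 centre 0.6925 -0.041624999999999995 size mm [31.25 31.5 ] ang 90.0
```

View pics/o.png

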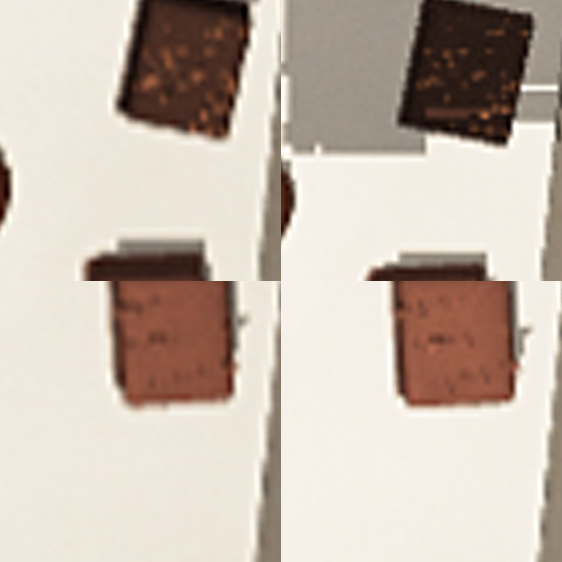

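```bash
sed -i "s/(.69,.012)/(.701,.030)/;s/(.684,-.061)/(.692,-.044)/;s/b2=snap/b2=load/" board.py
cat >> board.py <<'E'
        # shift between views -> height
        cen[k,t]=proj(c,[[x-.035+w[0]*.00025,y+.035-w[1]*.00025,z]])[0]
    print(k,tri(b1,cen[k,'b1'],b2,cen[k,'b2']))
E
python3 board.py
python3 - <<'E'
from h import *
s=load('scene','0');e=load('side','0')
for P in([.701,.03,.031],[.692,-.045,.03]): print(proj(s,P),proj(e,P))
E
```

```text
dn b1 centre 0.701319107055664 0.03219174194335938 size mm [28.9108 35.6389] ang 12.308016777038574
dn b2 centre 0.7012159767150878 0.029520561218261722 size mm [29.0408 34.272 ] ang 11.706437110900879
dn (array([0.7028, 0.0292, 0.0149]), np.float64(0.00026103623784432895))
mr b1 centre 0.692016143798828 -0.03673817062377929 size mm [40.8375 31.0693] ang 87.45519256591797
mr b2 centre 0.6923753471374511 -0.038235597610473626 size mm [38.0725 30.8283] ang 86.96060180664062
mr (array([ 0.6929, -0.0405,  0.0194]), np.float64(0.00023393438169230123))
[[297.00874699 160.48517775]] [[357.18242889 150.18638435]]
[[309.6041809  171.05763871]] [[355.43284408 161.80967383]]
```

Run:
```python
from h import *
p,y=now();print(p,y)
rows(p,1.571,(.469,-.28,.225),1.29,8)
```

```text
[ 0.66855706 -0.03761866  0.19209622] 1.5703360328011746
8 rows:
 (np.float64(-0.0303), np.float64(-0.025), np.float64(-0.0041), 0.0351)
 (np.float64(-0.0312), np.float64(-0.0239), np.float64(-0.0041), 0.0351)
 (np.float64(-0.032), np.float64(-0.0228), np.float64(-0.0041), 0.0351)
 (np.float64(-0.0327), np.float64(-0.0216), np.float64(-0.0041), 0.0351)
 (np.float64(-0.0335), np.float64(-0.0205), np.float64(-0.0041), 0.0351)
 (np.float64(-0.0342), np.float64(-0.0193), np.float64(-0.0041), 0.0351)
 (np.float64(-0.0348), np.float64(-0.0181), np.float64(-0.0041), 0.0351)
 (np.float64(-0.0355), np.float64(-0.0168), np.float64(-0.0041), 0.0351)
```

Call:
apply_moves(steps=[{"tx":-0.03,"ty":-0.025,"tz":-0.02,"spin":0.035},{"tx":-0.031,"ty":-0.024,"tz":-0.013,"spin":0.035},{"tx":-0.032,"ty":-0.023,"tz":0,"spin":0.035},{"tx":-0.033,"ty":-0.022,"tz":0,"spin":0.035},{"tx":-0.033,"ty":-0.02,"tz":0,"spin":0.035},{"tx":-0.034,"ty":-0.019,"tz":0,"spin":0.035},{"tx":-0.035,"ty":-0.018,"tz":0,"spin":0.035},{"tx":-0.035,"ty":-0.017,"tz":0,"spin":0.035},{"tx":0,"ty":0,"tz":0,"spin":0},{"tx":0,"ty":0,"tz":0,"spin":0}], claw=0)

```text
clock: 3.45
eef_pos: [0.4719, -0.2767, 0.2281]
tool_rot: [3.14, -0.001, 1.294]
wrist_force: [-0.2, 0.3, -0.1]
opening: 0.0111
grip_force: 0.0
```

Run:
```python
from h import *
print(now()); c=snap('wrist','c1'); print(c['position'],c['attitude'])
```

```text
(array([ 0.47189622, -0.27671887,  0.22812888]), 1.294283299436003)
[ 0.4932351  -0.20216951  0.4270278 ] [-0.28632701 -0.00178482 -0.27594216]
```

View pics/wrist_c1.png

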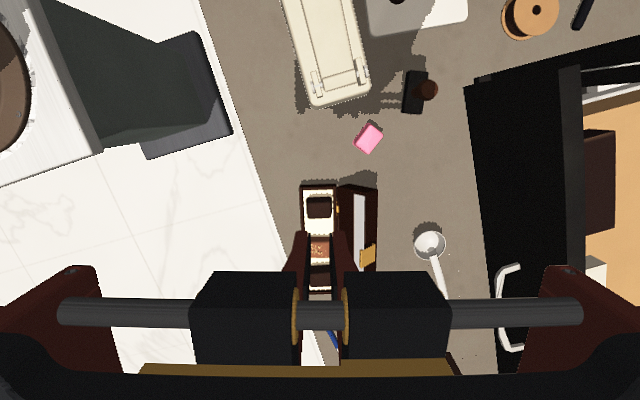

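The closed fingers hide part of the row. The case's +y end is at about (318,185), with tray edges at columns 303–333. I'll shift back along the case for a second, clearer view.

Call:
apply_moves(steps=[{"tx":0.03,"ty":0.0,"tz":0,"spin":0},{"tx":0.03,"ty":0,"tz":0,"spin":0},{"tx":0.0,"ty":0,"tz":0,"spin":0},{"tx":0.0,"ty":0,"tz":0,"spin":0}], claw=0.0878)

```text
clock: 3.9
eef_pos: [0.4888, -0.2176, 0.2272]
tool_rot: [3.141, -0.0, 1.299]
wrist_force: [0.4, -0.1, 0.3]
opening: 0.0358
grip_force: 0.0
```

Call:
apply_moves(steps=[{"tx":0.0,"ty":0,"tz":0,"spin":0},{"tx":0.0,"ty":0,"tz":0,"spin":0},{"tx":0.0,"ty":0,"tz":0,"spin":0},{"tx":0.0,"ty":0,"tz":0,"spin":0}])

```text
clock: 4.3
eef_pos: [0.4874, -0.2203, 0.2271]
tool_rot: [3.142, 0.0, 1.293]
wrist_force: [-0.1, 0.5, -0.6]
opening: 0.0677
grip_force: 0.0
```

```bash
cat > ortho.py <<'E'
from h import *
def ortho(c,x0,y0,yaw,w,h,z,px=.0005):
    """col = +case x, row = -case y about (x0,y0)"""
    nx,ny=int(w/px)+1,int(h/px)+1
    u,v=np.meshgrid(np.linspace(-w/2,w/2,nx),np.linspace(h/2,-h/2,ny))
    P=np.c_[(x0+u*math.cos(yaw)-v*math.sin(yaw)).ravel(),(y0+u*math.sin(yaw)+v*math.cos(yaw)).ravel(),np.full(u.size,z)]
    m=proj(c,P).astype(np.float32).reshape(ny,nx,2)
    return cv2.remap(c['color'],m[...,0],m[...,1],cv2.INTER_CUBIC)
E
python3 - <<'E'
from ortho import *
print(now()); a=load('wrist','c1'); b=snap('wrist','c2'); print(b['position'])
L=[]
for c,z in((a,.021),(b,.021),(b,.041)):
    L.append(ortho(c,.45,-.37,-.277,.13,.24,z))
o=np.hstack(L)[:,:,::-1].copy()
for r in range(0,o.shape[0],40): cv2.line(o,(0,r),(6,r),(0,255,0),1)
cv2.imwrite('pics/oc.png',o); print(o.shape)
E
```

```text
(array([ 0.48737925, -0.22027304,  0.22708653]), 1.2928610037932935)
[ 0.50922759 -0.14560016  0.42587711]
(481, 783, 3)
```

View pics/oc.png

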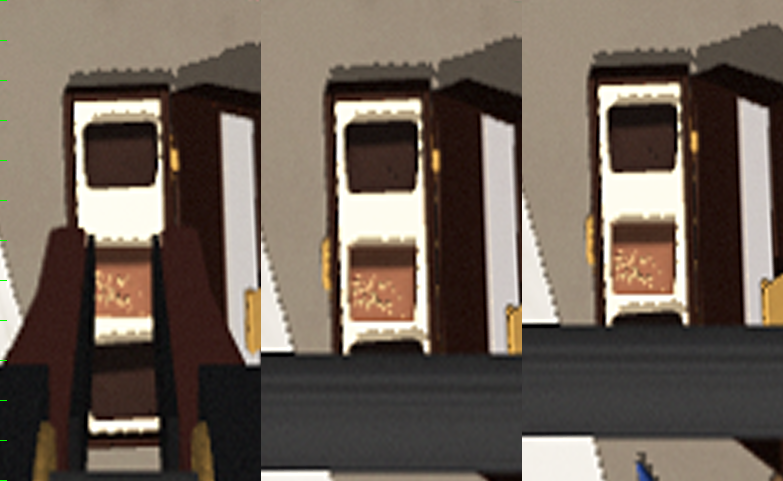

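Run:
```python
from ortho import *
for t in('c1','c2'):
    c=load('wrist',t); o=ortho(c,.45,-.37,-.277,.13,.24,.021)
    hsv=cv2.cvtColor(o,cv2.COLOR_RGB2HSV); m=(hsv[...,2]>190)
    R=[];
    for r in range(105,335,4):
        k=np.where(m[r,40:200])[0]+40
        # strip of cream
        k=k[(k>60)&(k<175)]
        if len(k)>8: R.append((r,k.min(),k.max()))
    R=np.array(R); 
    if t=='c1': R=R[R[:,0]<220]
    w=R[:,2]-R[:,1]; print(t,'width',np.median(w)); g=R[abs(w-np.median(w))<4]
    for j in(1,2): 
        q=np.polyfit(g[:,0],g[:,j],1); print('slope',q[0],'col@266',np.polyval(q,266))
    col=o[:,100:135].astype(int).mean((1,2))
    print('rows', [(r,int(col[r])) for r in list(range(84,106,2))])
    # praline tops: dark & milk, in ortho at their own top heights
    for nm,z,r0,r1 in(('en',.041,100,200),('mn',.036,200,310)):
        oo=ortho(c,.45,-.37,-.277,.13,.24,z); mm=(cv2.cvtColor(oo,cv2.COLOR_RGB2HSV)[...,2]<150).astype(np.uint8)
        mm[:, :82]=0; mm[:,158:]=0; mm[:r0]=0; mm[r1:]=0
        mm=cv2.morphologyEx(mm,cv2.MORPH_OPEN,np.ones((9,9)))
        cs=cv2.findContours(mm,0,1)[0]
        for q in cs:
            if cv2.contourArea(q)>1500: print(nm,cv2.minAreaRect(q),cv2.boundingRect(q))
```

```text
c1 width 84.0
slope 0.03287588599004682 col@266 79.72020308651281
slope 0.03608053083999419 col@266 164.1409415372241
rows [(84, 46), (86, 21), (88, 7), (90, 8), (92, 19), (94, 32), (96, 34), (98, 50), (100, 108), (102, 212), (104, 250)]
en ((120.0, 141.5), (63.0, 70.0), 90.0) (85, 110, 71, 64)
mn ((119.5, 265.5), (87.0, 75.0), 90.0) (82, 222, 76, 88)
c2 width 85.0
slope 0.03466857149234893 col@266 79.85454646918984
slope 0.030767213187941338 col@266 163.8011188990704
rows [(84, 5), (86, 11), (88, 9), (90, 12), (92, 25), (94, 33), (96, 41), (98, 50), (100, 122), (102, 219), (104, 251)]
en ((120.0, 137.0), (70.0, 70.0), 90.0) (85, 102, 71, 71)
mn ((121.0, 240.0), (26.0, 64.0), 90.0) (89, 227, 65, 27)
```

Call:
apply_moves(steps=[{"tx":-0.018,"ty":-0.001,"tz":0.0,"spin":-0.034},{"tx":-0.018,"ty":-0.001,"tz":0.02,"spin":0},{"tx":-0.018,"ty":-0.001,"tz":0.02,"spin":0},{"tx":-0.017,"ty":-0.001,"tz":0.03,"spin":0},{"tx":0,"ty":0,"tz":0.03,"spin":0},{"tx":0,"ty":0,"tz":0.03,"spin":0},{"tx":0,"ty":0,"tz":0.02,"spin":0},{"tx":0,"ty":0,"tz":0,"spin":0},{"tx":0,"ty":0,"tz":0,"spin":0},{"tx":0,"ty":0,"tz":0,"spin":0}], claw=0.01)

```text
clock: 5.35
eef_pos: [0.4668, -0.2881, 0.0784]
tool_rot: [3.14, 0.0, 1.328]
wrist_force: [0.3, -0.2, 0.6]
opening: 0.0103
grip_force: 0.0
```

```bash
cat > cs.py <<'E'
from h import *
C=np.array([.4424,-.3819]); th=-.244
def cf():
    p,y=now(); d=p[:2]-C; s=get_obs()
    print('case x,y,z',(d@[math.cos(th),math.sin(th)]).round(4),(d@[-math.sin(th),math.cos(th)]).round(4),p[2].round(4),'yaw rel',round(y-th-math.pi/2,4),'F',np.round(s['wrist_force'],1),'open',round(s['opening'],4),'clk',s['clock'])
E
python3 -c "
from cs import *
cf()"
```

```text
case x,y,z 0.001 0.0969 0.0784 yaw rel 0.0008 F [ 0.3 -0.2  0.6] open 0.0103 clk 5.35
```

Call:
apply_moves(steps=[{"tx":0,"ty":-0.001,"tz":0.026,"spin":0},{"tx":0,"ty":0,"tz":0.026,"spin":0},{"tx":0,"ty":0,"tz":0,"spin":0},{"tx":-0.006,"ty":0,"tz":0,"spin":0},{"tx":-0.006,"ty":0,"tz":0,"spin":0},{"tx":-0.006,"ty":0,"tz":0,"spin":0},{"tx":-0.006,"ty":0,"tz":0,"spin":0},{"tx":-0.006,"ty":0,"tz":0,"spin":0},{"tx":-0.006,"ty":0,"tz":0,"spin":0},{"tx":-0.006,"ty":0,"tz":0,"spin":0}])

```text
clock: 6.35
eef_pos: [0.4548, -0.3286, 0.0251]
tool_rot: [3.142, -0.0, 1.328]
wrist_force: [1.0, 0.4, -0.4]
opening: 0.0102
grip_force: 0.0
```

Call:
apply_moves(steps=[{"tx":-0.005,"ty":0,"tz":0,"spin":0},{"tx":-0.005,"ty":0,"tz":0,"spin":0},{"tx":-0.005,"ty":0,"tz":0,"spin":0},{"tx":-0.005,"ty":0,"tz":0,"spin":0},{"tx":-0.004,"ty":0,"tz":0,"spin":0},{"tx":-0.004,"ty":0,"tz":0,"spin":0},{"tx":0,"ty":0,"tz":0,"spin":0}])

```text
clock: 7.05
eef_pos: [0.448, -0.3559, 0.0251]
tool_rot: [3.141, 0.0, 1.327]
wrist_force: [-0.1, 0.5, -0.1]
opening: 0.0095
grip_force: 0.0
```

```bash
python3 -c "
from cs import *
cf()"
```

```text
case x,y,z -0.0009 0.0266 0.0251 yaw rel 0.0003 F [-0.1  0.5 -0.1] open 0.0095 clk 7.05
```

Call:
apply_moves(steps=[{"tx":-0.003,"ty":0,"tz":0,"spin":0},{"tx":-0.003,"ty":0,"tz":0,"spin":0},{"tx":-0.003,"ty":0,"tz":0,"spin":0},{"tx":0,"ty":0,"tz":0,"spin":0}])

```text
clock: 7.45
eef_pos: [0.4458, -0.3645, 0.0251]
tool_rot: [3.141, 0.0, 1.327]
wrist_force: [0.1, 0.4, -0.7]
opening: 0.0095
grip_force: 0.0
```

Call:
apply_moves(steps=[{"tx":-0.002,"ty":0,"tz":0,"spin":0},{"tx":0,"ty":0,"tz":0,"spin":0}])

```text
clock: 7.65
eef_pos: [0.4455, -0.3661, 0.0251]
tool_rot: [3.142, 0.0, 1.328]
wrist_force: [-0.4, -0.4, 0.4]
opening: 0.01
grip_force: 0.0
```

```bash
python3 -c "
from cs import *
cf()"
```

```text
case x,y,z -0.0008 0.0161 0.0251 yaw rel 0.0009 F [-0.4 -0.4  0.4] open 0.01 clk 7.65
```

Call:
apply_moves(steps=[{"tx":0.003,"ty":0,"tz":-0.02,"spin":0},{"tx":0.01,"ty":0,"tz":-0.04,"spin":0},{"tx":0.03,"ty":0,"tz":-0.04,"spin":0},{"tx":0.035,"ty":0,"tz":-0.035,"spin":0},{"tx":0.035,"ty":0,"tz":-0.035,"spin":0},{"tx":0.015,"ty":0,"tz":-0.03,"spin":0},{"tx":0,"ty":0,"tz":0,"spin":0},{"tx":0,"ty":0,"tz":0,"spin":0}], claw=0.0878)

```text
clock: 8.45
eef_pos: [0.4767, -0.2413, 0.2254]
tool_rot: [3.14, -0.0, 1.329]
wrist_force: [-0.4, -0.6, 0.0]
opening: 0.0703
grip_force: 0.0
```

Run:
```python
from ortho import *
from cs import *
cf(); a=snap('wrist','d1')
L=[ortho(a,*C,th,.10,.24,z) for z in(.016,.021,.041)]
o=np.hstack(L)[:,:,::-1].copy()
for r in range(0,o.shape[0],40): cv2.line(o,(0,r),(6,r),(0,255,0),1)
for k in range(3): cv2.rectangle(o,(201*k+56,72),(201*k+144,408),(0,255,0),1)
cv2.imwrite('pics/od.png',o)
p,y=now(); rows(p,1.327,(.7012,.0315,.22),-.2,11)
```

```text
case x,y,z -0.0007 0.1447 0.2254 yaw rel 0.0024 F [-0.4 -0.6  0. ] open 0.0703 clk 8.45
11 rows:
 (np.float64(0.029), np.float64(0.0139), np.float64(0.0004), 0.1388)
 (np.float64(0.0307), np.float64(0.0097), np.float64(0.0004), 0.1388)
 (np.float64(0.0317), np.float64(0.0054), np.float64(0.0004), 0.1388)
 (np.float64(0.0322), np.float64(0.0009), np.float64(0.0004), 0.1388)
 (np.float64(0.032), np.float64(-0.0035), np.float64(0.0004), 0.1388)
 (np.float64(0.0312), np.float64(-0.0079), np.float64(0.0004), 0.1388)
 (np.float64(0.0298), np.float64(-0.0122), np.float64(0.0004), 0.1388)
 (np.float64(0.0278), np.float64(-0.0162), np.float64(0.0004), 0.1388)
 (np.float64(0.0253), np.float64(-0.0199), np.float64(0.0004), 0.1388)
 (np.float64(0.0223), np.float64(-0.0232), np.float64(0.0004), 0.1388)
 (np.float64(0.0189), np.float64(-0.026), np.float64(0.0004), 0.1388)
```

View pics/od.png

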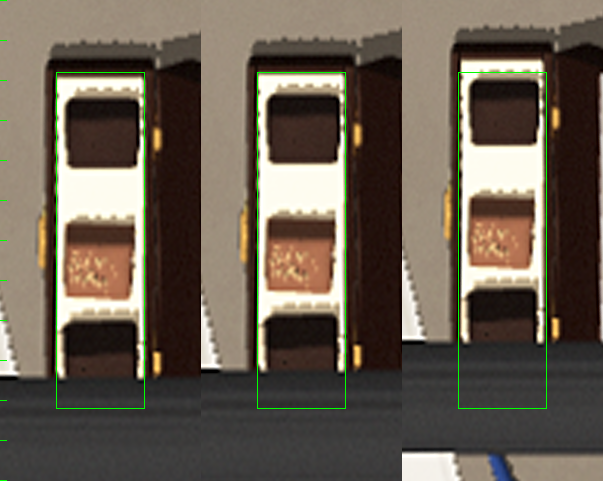

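The picture puts the pralines at their original places, which contradicts the push. I'll check against the fixed cameras.

Run:
```python
from h import *
for n,(r0,r1,c0,c1) in(('scene',(225,325,290,380)),('side',(195,265,240,310))):
    a=load(n,'0')['color'].astype(int); c=snap(n,'1'); b=c['color'].astype(int)
    d=abs(a-b).sum(2)[r0:r1,c0:c1]; print(n,(d>60).sum(), np.argwhere(d>60).mean(0) if (d>60).any() else '')
L=[cv2.resize(load('scene',t)['color'][235:315,290:380,::-1],None,fx=4,fy=4) for t in '01']
M=[cv2.resize(load('side',t)['color'][195:265,240:330,::-1],None,fx=4,fy=3.4) for t in '01']
cv2.imwrite('pics/cmp.png',np.vstack([np.hstack(L),np.hstack(M)]))
```

```text
scene 0 
side 0
```

View pics/cmp.png

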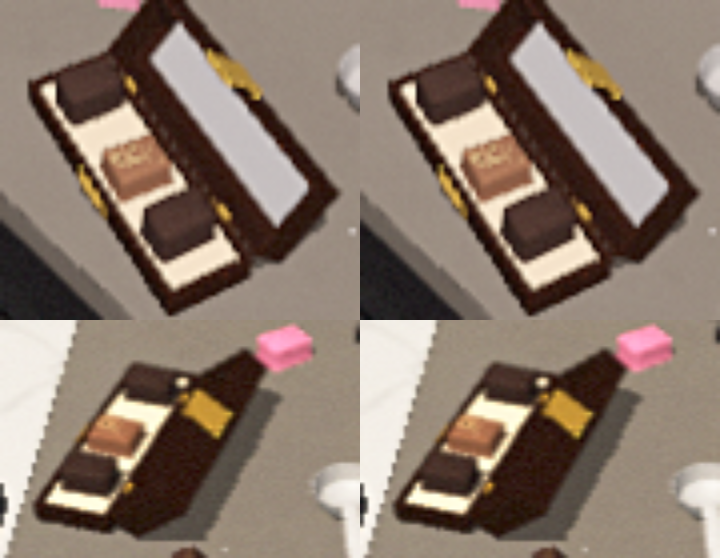

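Run:
```python
from h import *
for n in('scene','side'):
    a=load(n,'0'); c=load(n,'1'); d=(abs(a['color'].astype(int)-c['color']).sum(2)>60).astype(np.uint8)
    k=np.argwhere(d); print(n,len(k),k.min(0) if len(k) else'',k.max(0) if len(k) else'')
    p,y=now(); print('tcp px',proj(c,p),'start tcp px',proj(c,[.156,.605,.186]))
b1=load('wrist','b1')['color'].astype(int);d1=load('wrist','d1')['color'].astype(int)
print(get_obs()['qpos'])
c=snap('scene','2');print(abs(c['color'].astype(int)-load('scene','0')['color']).max(), now())
```

```text
scene 16273 [0 0] [289 333]
tcp px [[291.47611077 172.6271936 ]] start tcp px [[ 56.36411885 112.67405618]]
side 10537 [  0 118] [320 571]
tcp px [[284.86455195 140.29566542]] start tcp px [[237.64626438  52.59911998]]
[-0.17185881  0.2496061   0.67686617  1.80018078 -0.16935363  1.15247811
  0.3149253 ]
220 (array([ 0.47532776, -0.24221605,  0.22389281]), 1.3263117584638289)
```

Run:
```python
from h import *
for n,c0,c1 in(('scene',262,336),('side',240,340)):
    a=load(n,'0'); c=load(n,'1'); d=(abs(a['color'].astype(int)-c['color']).sum(2)>45)
    print(n,[(u,int(np.where(d[:,u])[0].max()) if d[:,u].any() else -1) for u in range(c0,c1,3)])
    p,y=now(); 
    for s in(-1,1):
        f=p+s*.035*np.array([math.sin(y),-math.cos(y),0]); print('finger tip px',proj(c,f), 'colour there',c['color'][tuple(proj(c,f)[0].round().astype(int)[::-1])])
```

```text
scene [(262, 137), (265, 142), (268, 219), (271, 222), (274, 227), (277, 228), (280, 129), (283, 182), (286, 185), (289, 188), (292, 191), (295, 194), (298, 194), (301, 195), (304, 199), (307, 204), (310, 217), (313, 217), (316, 214), (319, 214), (322, 212), (325, 207), (328, 195), (331, 113), (334, 105)]
finger tip px [[277.09861786 176.93248072]] colour there [215 202 187]
finger tip px [[305.44766084 168.47863493]] colour there [228 219 213]
side [(240, 41), (243, 42), (246, 342), (249, 324), (252, 102), (255, 101), (258, 102), (261, 102), (264, 114), (267, 255), (270, 127), (273, 150), (276, 151), (279, 153), (282, 227), (285, 234), (288, 229), (291, 186), (294, 161), (297, 133), (300, 206), (303, 112), (306, 110), (309, 109), (312, 373), (315, 102), (318, 190), (321, 193), (324, 193), (327, 194), (330, 194), (333, 181), (336, 179), (339, 189)]
finger tip px [[273.07357219 138.3571744 ]] colour there [203 193 185]
finger tip px [[296.85635556 142.30107762]] colour there [152 138 123]
```

Run:
```python
from h import *
for n,r0,r1,c0,c1 in(('scene',0,235,220,345),('side',0,235,220,345)):
    a=load(n,'0')['color'].astype(int); c=load(n,'1'); b=c['color'].astype(int)
    d=abs(a-b).sum(2)>45
    red=d&(b[...,0]>1.5*b[...,1])&(b[...,0]>40); dark=d&(b.max(2)<55)
    t=np.full(d.shape,'.'); t[d]='s'; t[dark]='#'; t[red]='R'
    print(n,r0,c0)
    for r in range(60,r1,4): print(r,''.join(t[r,c0:c1:2]))
```

```text
scene 0 220
60 .....................sssssssssssssssssssssss...................
64 .....................sssssssssssssssssssssss...................
68 ......................ss##sssssssssss###ss.s...................
72 ......................sssss....ss.....ssss.....................
76 .......................s#ssssssssssssssss##....................
80 ......................s###sssssssssssss####s...................
84 .....................RRR##################s....................
88 ......................RRRR#############Rs......................
92 .....................sRRRRRRRRRRRRRRRRRRs......sss.............
96 ......................RRRRRRRRRR#RRRRRRs...ss##ssssss..........
100 ......................RRRRRRRRRRRRRRRRRR#######sssssssss.......
104 ......................RRRRRRRR###RRsRRRRssssssssssssssss#......
108 ...........sssssss#sssssRRRRRRRRRRRRRRRRsss######s#ssssRR......
112 ..........sss#ssssss#s##ssRRRRRRRss#####s###s######RRRRRs......
116 ...........##ssssssssssssss####s#ssssss..s###ssssss#ssRs.......
120 ............s##sssssss##ssssssss..........sssss#####sRRs.......
124 ......
[... 4186 characters left out ...]
.......ssssss.......
196 ...............................................................
200 ...............................................................
204 ...............................................................
208 ...............................................................
212 ...............................................................
216 ...............................................................
220 ...............................................................
224 ...............................................................
228 ...............................................................
232 .............................#.................................
```

Run:
```python
from h import *
s=load('scene','1');e=load('side','1');np.set_printoptions(precision=4,suppress=True)
L=tri(s,(275,166),e,(268,127));R=tri(s,(308,155),e,(299,133));print(L,R,(L[0]+R[0])/2,now())
s=load('scene','0');e=load('side','0')
# cross-check: known landmarks in scene/side: milknib-top etc. from wrist
C=np.array([.4424,-.3819]);th=-.244
def w(x,y,z): return [C[0]+x*math.cos(th)-y*math.sin(th),C[1]+x*math.sin(th)+y*math.cos(th),z]
for q in((-.027,.089,.021),(-.027,-.089,.021),(.027,-.089,.021)): print(proj(s,w(*q)),proj(e,w(*q)))
# crop in cmp: scene corners seen at 4x from (290,235); side 4x/3.4x from (240,195)
print(tri(s,(290+30/4,235+88/4),e,(240+133/4,195+(363-320)/3.4)),'left-front',tri(s,(290+168/4,235+312/4),e,(240+36/4,195+(508-320)/3.4)),'right-front')
```

```text
(array([ 0.4312, -0.2451,  0.2641]), np.float64(0.002212062662082039)) (array([ 0.5163, -0.2534,  0.2564]), np.float64(0.0030286480197862457)) [ 0.4737 -0.2492  0.2603] (array([ 0.4753, -0.2422,  0.2239]), 1.3263117584638289)
[[296.0601 254.2533]] [[273.3583 206.5303]]
[[331.3619 308.3675]] [[248.6445 248.1299]]
[[352.8159 298.3601]] [[267.4958 252.6717]]
(array([ 0.4372, -0.2946,  0.0189]), np.float64(0.004055633892890856)) left-front (array([ 0.3939, -0.4641,  0.0118]), np.float64(0.005048703877475808)) right-front
```

Run:
```python
from h import *
c=load('wrist','b1'); p=np.array([.66035,.03132,.2428])
for dz in(0,.0187,.03,.04,.05): print(dz,proj(c,[p+[s*.044,0,dz] for s in(-1,1)]).round(0).tolist())
c=load('wrist','c1'); p=np.array([.4719,-.2767,.2281])
for dz in(0,.0187,.03,.04): print(dz,proj(c,[p+[0,0,dz]]).round(0).tolist())
```

```text
0 [[259.0, 225.0], [379.0, 225.0]]
0.0187 [[253.0, 235.0], [385.0, 235.0]]
0.03 [[249.0, 242.0], [388.0, 242.0]]
0.04 [[245.0, 249.0], [392.0, 249.0]]
0.05 [[241.0, 257.0], [396.0, 257.0]]
0 [[319.0, 225.0]]
0.0187 [[319.0, 235.0]]
0.03 [[319.0, 242.0]]
0.04 [[319.0, 249.0]]
```

The wrist, scene and side views all put the real fingertips about 36 mm above the reported TCP. So the push passed over the pralines, with no harm done. I'll confirm that offset by touching the marble gently at the pick.

Call:
apply_moves(steps=[{"tx":0.029,"ty":0.014,"tz":0,"spin":0.139},{"tx":0.031,"ty":0.01,"tz":0,"spin":0.139},{"tx":0.032,"ty":0.005,"tz":0,"spin":0.139},{"tx":0.032,"ty":0.001,"tz":0,"spin":0.139},{"tx":0.032,"ty":-0.004,"tz":0,"spin":0.139},{"tx":0.031,"ty":-0.008,"tz":0,"spin":0.139},{"tx":0.03,"ty":-0.012,"tz":0,"spin":0.139},{"tx":0.028,"ty":-0.016,"tz":0,"spin":0.139},{"tx":0.025,"ty":-0.02,"tz":0,"spin":0.139},{"tx":0.022,"ty":-0.023,"tz":0,"spin":0.139}], claw=0.056)

```text
clock: 9.65
eef_pos: [0.681, 0.0072, 0.2237]
tool_rot: [3.141, 0.002, -0.069]
wrist_force: [1.0, -0.7, -0.0]
opening: 0.0559
grip_force: 0.0
```

Call:
apply_moves(steps=[{"tx":0.019,"ty":-0.026,"tz":0.04,"spin":0.137},{"tx":0,"ty":0,"tz":0.04,"spin":0},{"tx":0,"ty":0,"tz":0.04,"spin":0},{"tx":0,"ty":0,"tz":0,"spin":0},{"tx":0,"ty":0,"tz":0,"spin":0}])

```text
clock: 10.15
eef_pos: [0.7003, 0.03, 0.1058]
tool_rot: [3.14, 0.002, -0.201]
wrist_force: [-0.1, -0.2, 0.7]
opening: 0.0563
grip_force: 0.0
```

Run:
```python
from h import *
p,y=now(); print(p,y,get_obs()['opening']); c=snap('wrist','e1'); print(c['position'])
rows(p,y,(.7012,.0315,p[2]),-.2,1)
b=c['color'].astype(int)
hsv=cv2.cvtColor(c['color'],cv2.COLOR_RGB2HSV)
# mr & dn expected px
print(proj(c,[[.7012,.0315,.031],[.6922,-.038,.03]]))
from ortho import ortho
for nm,x,yy,z,a in(('dn',.7012,.0315,.031,-.2),('mr',.6922,-.038,.03,.05)):
    o=ortho(c,x,yy,a,.06,.07,z,.00025); h=cv2.cvtColor(o,cv2.COLOR_RGB2HSV)
    m=((h[...,2]<150)&(h[...,1]>70)).astype(np.uint8); m=cv2.morphologyEx(m,cv2.MORPH_OPEN,np.ones((15,15)))
    ct=cv2.findContours(m,0,1)[0]
    for q in ct:
        if cv2.contourArea(q)>5000:
            r=cv2.minAreaRect(q); print(nm,'off mm u,v',(r[0][0]-120)/4,(140-r[0][1])/4,'size',np.array(r[1])/4,r[2],cv2.boundingRect(q))
```

```text
[0.70025627 0.02997516 0.10579234] -0.20056686464515727 0.05631134958904349
[0.77738637 0.01457698 0.30448812]
1 rows:
 (np.float64(0.0006), np.float64(-0.0017), np.float64(-0.0), -0.0006)
[[317.68748858 196.8395411 ]
 [389.31601563 191.61873028]]
dn off mm u,v 5.5 -2.25 size [32.  29.5] 90.0 (83, 85, 119, 129)
mr off mm u,v 4.5 -0.75 size [36.5 32.5] 90.0 (73, 70, 131, 147)
```

Run:
```python
from ortho import *
c=load('wrist','e1')
for nm,x,yy,z,a in(('dn',.7012,.0315,.031,-.2),('mr',.6922,-.038,.03,.05)):
    o=ortho(c,x,yy,a,.06,.06,z,.002).astype(int); print(nm)
    for r in range(0,31): print(30-2*r,' '.join(f'{o[r,k,0]:3d}/{o[r,k,2]*100//max(1,o[r,k,0]):2d}' for k in range(0,31,2)))
```

```text
dn
30 135/78 132/79 135/77 133/78 135/78 136/78 131/79 134/78 140/78  93/75  57/73  78/80  89/84 106/83  69/76  72/79
28 134/78 143/78 133/78 140/77 109/76  58/75  69/78  98/82 173/84 200/87 143/86 145/86 146/87 145/84 130/86  68/76
26  86/74  40/70 122/79 132/84 185/86 234/88 240/89 239/91 237/91 238/91 143/86 144/86 143/86 145/85 144/86  79/78
24 205/86 233/90 239/89 240/91 236/91 236/91 234/91 235/91 236/91 237/92 133/85 143/86 144/86 144/86 147/85  91/82
22 236/91 234/91 234/91 234/91 234/91 234/90 234/91 235/90 235/91 235/91 134/86 145/86 143/86 146/85 146/85 101/85
20 234/91 234/91 234/91 233/90 233/90 233/90 235/91 234/91 236/91 236/90 132/85 143/86 143/85 145/84 146/85 101/84
18 233/91 233/90 234/91 234/91 234/91 234/91 234/90 228/90 216/87 236/91 134/85 144/84 143/85 145/84 144/86 107/85
16 234/91 234/91 233/90 234/91 233/91 233/91 240/91 223/89 153/86 139/86 143/86 143/87 149/85 145/86 145/86 114/85
14 235/91 234/91 233/90 234/91 234/91 238/91 148/81  46/67  39/79  43/69  49/77  51/76  48/70 151/86 145/86 121/86
12 234/91 234/91 234/91 233/90 233/91 194/85  49/40  56/46  34
[... 5347 characters left out ...]
2/89
-20 237/91 236/91 237/91 237/91 236/91 225/87 211/86 231/91 222/87 222/88 227/90 245/93 236/92 234/90 234/91 218/87
-22 236/92 237/91 237/91 236/91 236/91 238/92 236/91 236/92 236/92 236/91 236/91 236/92 236/91 235/91 236/91 201/86
-24 238/91 237/92 237/92 237/92 236/91 236/92 236/92 236/91 236/92 235/91 237/91 236/91 235/91 235/90 236/91 183/86
-26 237/91 236/92 238/92 237/92 237/91 236/91 236/91 237/91 237/91 236/91 237/91 236/91 236/91 236/91 236/91 148/86
-28 239/92 237/92 237/92 237/91 237/92 236/92 236/91 237/91 237/91 236/91 236/91 236/91 235/91 235/91 236/91 119/84
-30 238/92 237/92 236/91 238/92 238/92 237/91 236/91 237/91 236/91 236/91 237/91 236/91 236/91 235/91 236/92 119/86
```

Run:
```python
from h import *
for t in('b1','b2'):
    c=load('wrist',t); h=cv2.cvtColor(c['color'],cv2.COLOR_RGB2HSV)
    m=((h[...,2]>205)&(h[...,1]<40)).astype(np.uint8); 
    seed=proj(c,[[.66,.0,.01]])[0].astype(int)
    n,l,s,ce=cv2.connectedComponentsWithStats(m); 
    i=max(range(1,n),key=lambda k:(s[k,4] if abs(ce[k]-seed).sum()<80 else 0))
    ct=max(cv2.findContours((l==i).astype(np.uint8),0,1)[0],key=cv2.contourArea)
    q=cv2.approxPolyDP(cv2.convexHull(ct),6,True)[:,0]; P=onz(c,q,.01)
    print(t,q.tolist(),P[:,:2].round(4).tolist(),np.hypot(*(P-np.roll(P,1,0))[:,:2].T).round(4))
e=load('wrist','e1'); print(e['attitude'],get_obs()['tool_rot'],get_obs()['qpos'])
```

```text
b1 [[283, 142], [366, 152], [349, 267], [275, 261]] [[0.6072, 0.0697], [0.729, 0.0553], [0.7096, -0.1344], [0.5872, -0.1235]] [0.1943 0.1227 0.1907 0.1228]
b2 [[269, 87], [308, 89], [366, 132], [350, 241], [263, 233]] [[0.6052, 0.0689], [0.653, 0.0663], [0.726, 0.0145], [0.7097, -0.1362], [0.587, -0.124]] [0.1938 0.0479 0.0895 0.1516 0.1233]
[-0.28894621 -0.00184392 -1.77077164] [ 3.14101457e+00 -1.30065354e-03 -2.00511881e-01] [-0.6028135   0.73493253  0.82010232  1.50957273 -0.56746167  1.14571242
 -1.44592692]
```

Call:
apply_moves(steps=[{"tx":-0.002,"ty":0,"tz":0.04,"spin":0},{"tx":0,"ty":0,"tz":0.04,"spin":0},{"tx":0,"ty":0,"tz":0.012,"spin":0},{"tx":0,"ty":0,"tz":0.005,"spin":0},{"tx":0,"ty":0,"tz":0.005,"spin":0},{"tx":0,"ty":0,"tz":0.003,"spin":0},{"tx":0,"ty":0,"tz":0,"spin":0}])

```text
clock: 10.9
eef_pos: [0.6994, 0.0316, 0.0023]
tool_rot: [-3.141, -0.001, -0.199]
wrist_force: [0.7, 0.6, -0.2]
opening: 0.0559
grip_force: 0.0
```

Call:
apply_moves(steps=[{"tx":0,"ty":0,"tz":0.002,"spin":0},{"tx":0,"ty":0,"tz":0.002,"spin":0},{"tx":0,"ty":0,"tz":0.002,"spin":0},{"tx":0,"ty":0,"tz":0,"spin":0}])

```text
clock: 11.3
eef_pos: [0.6984, 0.0317, -0.0052]
tool_rot: [3.142, 0.0, -0.199]
wrist_force: [1.2, 0.4, 0.1]
opening: 0.0558
grip_force: 0.0
```

Call:
apply_moves(steps=[{"tx":0,"ty":0,"tz":0.002,"spin":0},{"tx":0,"ty":0,"tz":0.002,"spin":0},{"tx":0,"ty":0,"tz":0,"spin":0}])

```text
clock: 11.6
eef_pos: [0.6984, 0.0316, -0.0093]
tool_rot: [3.141, 0.001, -0.199]
wrist_force: [0.2, 0.3, -0.4]
opening: 0.0558
grip_force: 0.0
```

The reported z is now below the marble and there is still no contact, so the bias is real. I'll continue to touch.

Call:
apply_moves(steps=[{"tx":0,"ty":0,"tz":0.002,"spin":0},{"tx":0,"ty":0,"tz":0.002,"spin":0},{"tx":0,"ty":0,"tz":0.002,"spin":0},{"tx":0,"ty":0,"tz":0,"spin":0}])

```text
clock: 12.0
eef_pos: [0.6984, 0.0316, -0.0153]
tool_rot: [3.141, 0.0, -0.199]
wrist_force: [0.8, 0.0, 0.2]
opening: 0.0558
grip_force: 0.0
```

Call:
apply_moves(steps=[{"tx":0,"ty":0,"tz":0.001,"spin":0},{"tx":0,"ty":0,"tz":0.001,"spin":0},{"tx":0,"ty":0,"tz":0.001,"spin":0},{"tx":0,"ty":0,"tz":0,"spin":0}])

```text
clock: 12.4
eef_pos: [0.6985, 0.0316, -0.018]
tool_rot: [-3.142, 0.0, -0.199]
wrist_force: [0.4, 0.4, -0.4]
opening: 0.0564
grip_force: 0.0
```

Call:
apply_moves(steps=[{"tx":0,"ty":0,"tz":0.001,"spin":0},{"tx":0,"ty":0,"tz":0.001,"spin":0},{"tx":0,"ty":0,"tz":0.001,"spin":0},{"tx":0,"ty":0,"tz":0,"spin":0}])

```text
clock: 12.8
eef_pos: [0.6985, 0.0316, -0.0211]
tool_rot: [3.142, 0.0, -0.199]
wrist_force: [0.2, 0.8, 0.3]
opening: 0.056
grip_force: 0.0
```

Call:
apply_moves(steps=[{"tx":0,"ty":0,"tz":0.001,"spin":0},{"tx":0,"ty":0,"tz":0.001,"spin":0},{"tx":0,"ty":0,"tz":0.001,"spin":0},{"tx":0,"ty":0,"tz":0,"spin":0}])

```text
clock: 13.2
eef_pos: [0.6985, 0.0316, -0.0241]
tool_rot: [3.142, 0.0, -0.199]
wrist_force: [-0.4, 0.1, 0.6]
opening: 0.0561
grip_force: 0.0
```

Call:
apply_moves(steps=[{"tx":0,"ty":0,"tz":0.001,"spin":0},{"tx":0,"ty":0,"tz":0.001,"spin":0},{"tx":0,"ty":0,"tz":0,"spin":0}])

```text
clock: 13.5
eef_pos: [0.6987, 0.0316, -0.0258]
tool_rot: [-3.142, -0.0, -0.199]
wrist_force: [0.3, -0.6, 1.4]
opening: 0.0559
grip_force: 0.5
```

Call:
apply_moves(steps=[{"tx":0,"ty":0,"tz":0.001,"spin":0},{"tx":0,"ty":0,"tz":0.001,"spin":0},{"tx":0,"ty":0,"tz":0,"spin":0}])

```text
clock: 13.8
eef_pos: [0.6987, 0.0316, -0.026]
tool_rot: [-3.141, -0.0, -0.199]
wrist_force: [-7.0, 2.1, 14.7]
opening: 0.0561
grip_force: 7.5
```

Contact came at reported z = −0.0258, so the real tip height is the reported z plus 0.036. I'll back off 11 mm above the marble and grip.

Call:
apply_moves(steps=[{"tx":0,"ty":0,"tz":-0.007,"spin":0},{"tx":0,"ty":0,"tz":-0.006,"spin":0},{"tx":0,"ty":0,"tz":0,"spin":0}])

```text
clock: 14.1
eef_pos: [0.6993, 0.0315, -0.0139]
tool_rot: [-3.141, -0.001, -0.199]
wrist_force: [0.3, 0.1, 0.3]
opening: 0.0566
grip_force: 0.0
```

Call:
apply_moves(steps=[{"tx":0,"ty":0,"tz":0,"spin":0},{"tx":0,"ty":0,"tz":0,"spin":0},{"tx":0,"ty":0,"tz":0,"spin":0},{"tx":0,"ty":0,"tz":0,"spin":0},{"tx":0,"ty":0,"tz":0,"spin":0},{"tx":0,"ty":0,"tz":0,"spin":0}], claw=0.02, squeeze=8)

```text
clock: 14.7
eef_pos: [0.6986, 0.0316, -0.015]
tool_rot: [3.142, 0.0, -0.199]
wrist_force: [0.4, -0.5, -0.1]
opening: 0.0329
grip_force: 7.9
```

Opening 0.033 with an 8 N grip means the grasp works. But the row has to be closed first, so I'll set the piece back down exactly here and go and push with the corrected height.

```bash
sed -i 's/^C=.*/C=np.array([.4412,-.3862]); th=-.244/' cs.py
python3 - <<'E'
from h import *
rows(np.array([.6986,.0316,.19]),-.199,(.4651,-.2902,.19),1.327,11)
E
```

```text
11 rows:
 (np.float64(-0.015), np.float64(0.0329), np.float64(-0.0), -0.1387)
 (np.float64(-0.0194), np.float64(0.0305), np.float64(-0.0), -0.1387)
 (np.float64(-0.0235), np.float64(0.0275), np.float64(-0.0), -0.1387)
 (np.float64(-0.027), np.float64(0.024), np.float64(-0.0), -0.1387)
 (np.float64(-0.0301), np.float64(0.02), np.float64(-0.0), -0.1387)
 (np.float64(-0.0326), np.float64(0.0157), np.float64(-0.0), -0.1387)
 (np.float64(-0.0344), np.float64(0.011), np.float64(-0.0), -0.1387)
 (np.float64(-0.0356), np.float64(0.0062), np.float64(-0.0), -0.1387)
 (np.float64(-0.0361), np.float64(0.0012), np.float64(-0.0), -0.1387)
 (np.float64(-0.0359), np.float64(-0.0038), np.float64(-0.0), -0.1387)
 (np.float64(-0.0351), np.float64(-0.0088), np.float64(-0.0), -0.1387)
```

Call:
apply_moves(steps=[{"tx":0,"ty":0,"tz":0.009,"spin":0},{"tx":0,"ty":0,"tz":0,"spin":0}])

```text
clock: 14.9
eef_pos: [0.7003, 0.0313, -0.0229]
tool_rot: [-3.141, -0.003, -0.199]
wrist_force: [1.8, 0.0, 3.1]
opening: 0.0349
grip_force: 8.1
```

Call:
apply_moves(steps=[{"tx":0,"ty":0,"tz":-0.004,"spin":0},{"tx":0,"ty":0,"tz":0,"spin":0},{"tx":0,"ty":0,"tz":0,"spin":0},{"tx":0,"ty":0,"tz":-0.03,"spin":0},{"tx":0,"ty":0,"tz":-0.04,"spin":0},{"tx":0,"ty":0,"tz":-0.045,"spin":0},{"tx":0,"ty":0,"tz":-0.045,"spin":0},{"tx":0,"ty":0,"tz":-0.045,"spin":0}], claw=0.056)

```text
clock: 15.7
eef_pos: [0.6981, 0.0316, 0.1867]
tool_rot: [3.141, 0.001, -0.199]
wrist_force: [0.5, 0.9, -0.2]
opening: 0.0561
grip_force: 0.0
```

Call:
apply_moves(steps=[{"tx":-0.015,"ty":0.033,"tz":0,"spin":-0.139},{"tx":-0.019,"ty":0.031,"tz":0,"spin":-0.139},{"tx":-0.023,"ty":0.027,"tz":0,"spin":-0.139},{"tx":-0.027,"ty":0.024,"tz":0,"spin":-0.139},{"tx":-0.03,"ty":0.02,"tz":0,"spin":-0.139},{"tx":-0.033,"ty":0.016,"tz":0,"spin":-0.139},{"tx":-0.034,"ty":0.011,"tz":0,"spin":-0.139},{"tx":-0.036,"ty":0.006,"tz":0,"spin":-0.139},{"tx":-0.036,"ty":0.001,"tz":0,"spin":-0.139},{"tx":-0.036,"ty":-0.004,"tz":0,"spin":-0.139}], claw=0.01)

```text
clock: 16.7
eef_pos: [0.4859, -0.2623, 0.1851]
tool_rot: [-3.142, -0.0, 1.197]
wrist_force: [1.0, 0.1, -0.9]
opening: 0.0099
grip_force: 0.0
```

Call:
apply_moves(steps=[{"tx":-0.035,"ty":-0.009,"tz":0,"spin":-0.136},{"tx":0,"ty":0,"tz":0.04,"spin":0},{"tx":0,"ty":0,"tz":0.045,"spin":0},{"tx":0,"ty":0,"tz":0.045,"spin":0},{"tx":0,"ty":0,"tz":0,"spin":0}])

```text
clock: 17.2
eef_pos: [0.4619, -0.2883, 0.0503]
tool_rot: [-3.132, -0.002, 1.327]
wrist_force: [0.4, 0.3, -0.3]
opening: 0.0097
grip_force: 0.0
```

```bash
python3 -c "
from cs import *
cf()"
```

```text
case x,y,z -0.0036 0.1 0.0503 yaw rel -0.0001 F [ 0.4  0.3 -0.3] open 0.0097 clk 17.2
```

Call:
apply_moves(steps=[{"tx":0,"ty":0.003,"tz":0.03,"spin":0},{"tx":0,"ty":0,"tz":0.02,"spin":0},{"tx":0,"ty":0,"tz":0.008,"spin":0},{"tx":0,"ty":0,"tz":0,"spin":0}])

```text
clock: 17.6
eef_pos: [0.4688, -0.2914, -0.0022]
tool_rot: [-3.141, -0.0, 1.327]
wrist_force: [-0.1, 0.1, -0.0]
opening: 0.01
grip_force: 0.0
```

```bash
python3 -c "
from cs import *
cf()"
```

```text
case x,y,z 0.0039 0.0987 -0.0022 yaw rel 0.0 F [-0.1  0.1 -0. ] open 0.01 clk 17.6
```

Call:
apply_moves(steps=[{"tx":0,"ty":-0.004,"tz":0.007,"spin":0},{"tx":0,"ty":0,"tz":0,"spin":0},{"tx":-0.006,"ty":0,"tz":0,"spin":0},{"tx":-0.006,"ty":0,"tz":0,"spin":0},{"tx":-0.006,"ty":0,"tz":0,"spin":0},{"tx":-0.006,"ty":0,"tz":0,"spin":0},{"tx":-0.006,"ty":0,"tz":0,"spin":0},{"tx":0,"ty":0,"tz":0,"spin":0}])

```text
clock: 18.4
eef_pos: [0.457, -0.3208, -0.0098]
tool_rot: [3.141, 0.001, 1.325]
wrist_force: [-0.3, 1.2, -1.1]
opening: 0.0101
grip_force: 0.0
```

Run:
```python
from cs import *
cf()
from ortho import ortho
c=snap('scene','p1');a=load('scene','0')
def w(x,y,z): return [C[0]+x*math.cos(th)-y*math.sin(th),C[1]+x*math.sin(th)+y*math.cos(th),z]
d=abs(c['color'].astype(int)-a['color']).sum(2)>60
for y in range(80,-81,-10): print(y,[int(d[tuple(proj(c,w(x,y/1000,.038))[0].round().astype(int)[::-1])]) for x in(-.012,-.006,0,.006,.012)],end=' ')
```

```text
case x,y,z -0.0004 0.0673 -0.0098 yaw rel -0.0015 F [-0.3  1.2 -1.1] open 0.0101 clk 18.4
80 [1, 1, 1, 1, 1] 70 [0, 0, 0, 1, 0] 60 [0, 0, 1, 1, 1] 50 [0, 0, 0, 0, 0] 40 [0, 0, 0, 0, 1] 30 [1, 1, 1, 1, 1] 20 [1, 1, 1, 1, 1] 10 [1, 1, 0, 0, 0] 0 [0, 0, 0, 0, 0] -10 [0, 0, 0, 0, 0] -20 [0, 0, 0, 0, 0] -30 [0, 0, 0, 0, 0] -40 [0, 0, 0, 0, 0] -50 [0, 0, 0, 0, 0] -60 [0, 0, 0, 0, 0] -70 [0, 0, 0, 0, 0] -80 [0, 0, 0, 0, 0]
```

The row is moving now, so I'll keep pushing.

Call:
apply_moves(steps=[{"tx":-0.005,"ty":0,"tz":0,"spin":0},{"tx":-0.005,"ty":0,"tz":0,"spin":0},{"tx":-0.005,"ty":0,"tz":0,"spin":0},{"tx":-0.005,"ty":0,"tz":0,"spin":0},{"tx":-0.005,"ty":0,"tz":0,"spin":0},{"tx":-0.005,"ty":0,"tz":0,"spin":0},{"tx":-0.005,"ty":0,"tz":0,"spin":0},{"tx":-0.005,"ty":0,"tz":0,"spin":0},{"tx":-0.003,"ty":0,"tz":0,"spin":0},{"tx":0,"ty":0,"tz":0,"spin":0}])

```text
clock: 19.45
eef_pos: [0.4469, -0.3618, -0.0099]
tool_rot: [3.142, 0.0, 1.326]
wrist_force: [-0.2, 0.3, -0.1]
opening: 0.0099
grip_force: 0.0
```

Call:
apply_moves(steps=[{"tx":-0.003,"ty":0,"tz":0,"spin":0},{"tx":-0.002,"ty":0,"tz":0,"spin":0},{"tx":0,"ty":0,"tz":0,"spin":0}])

```text
clock: 19.75
eef_pos: [0.4458, -0.3663, -0.0099]
tool_rot: [3.142, 0.0, 1.327]
wrist_force: [0.0, 0.3, 0.1]
opening: 0.0099
grip_force: 0.0
```

Call:
apply_moves(steps=[{"tx":-0.002,"ty":0,"tz":0,"spin":0},{"tx":-0.001,"ty":0,"tz":0,"spin":0},{"tx":0,"ty":0,"tz":0,"spin":0}])

```text
clock: 20.05
eef_pos: [0.4453, -0.3689, -0.0099]
tool_rot: [3.142, -0.0, 1.327]
wrist_force: [-0.4, -0.2, 0.4]
opening: 0.0101
grip_force: 0.2
```

```bash
python3 -c "
from cs import *
cf()"
```

```text
case x,y,z -0.0002 0.0178 -0.0099 yaw rel 0.0 F [-0.4 -0.2  0.4] open 0.0101 clk 20.05
```

Call:
apply_moves(steps=[{"tx":-0.001,"ty":0,"tz":0,"spin":0},{"tx":-0.001,"ty":0,"tz":0,"spin":0},{"tx":0,"ty":0,"tz":0,"spin":0}])

```text
clock: 20.35
eef_pos: [0.4452, -0.3694, -0.01]
tool_rot: [-3.141, -0.002, 1.328]
wrist_force: [0.5, 4.4, 2.9]
opening: 0.0098
grip_force: 2.6
```

Call:
apply_moves(steps=[{"tx":-0.001,"ty":0,"tz":0,"spin":0},{"tx":-0.001,"ty":0,"tz":0,"spin":0},{"tx":0,"ty":0,"tz":0,"spin":0}])

```text
clock: 20.65
eef_pos: [0.4451, -0.3695, -0.01]
tool_rot: [-3.141, -0.005, 1.329]
wrist_force: [2.6, 9.2, 5.0]
opening: 0.0099
grip_force: 5.0
```

```bash
python3 -c "
from cs import *
cf()"
```

```text
case x,y,z -0.0002 0.0171 -0.01 yaw rel 0.0019 F [2.6 9.2 5. ] open 0.0099 clk 20.65
```

The row is firmly against the end wall, at a reaction of about 10 N. I'll back off, lift and check.

Call:
apply_moves(steps=[{"tx":0.006,"ty":0,"tz":0,"spin":0},{"tx":0.006,"ty":0,"tz":-0.01,"spin":0},{"tx":0.02,"ty":0,"tz":-0.045,"spin":0},{"tx":0.03,"ty":0,"tz":-0.035,"spin":0},{"tx":0.03,"ty":0,"tz":-0.035,"spin":0},{"tx":0.025,"ty":0,"tz":-0.035,"spin":0},{"tx":0,"ty":0,"tz":-0.03,"spin":0},{"tx":0,"ty":0,"tz":0,"spin":0}], claw=0.056)

```text
clock: 21.45
eef_pos: [0.4749, -0.26, 0.1847]
tool_rot: [3.134, 0.001, 1.328]
wrist_force: [-0.2, -0.8, 0.4]
opening: 0.0557
grip_force: 0.0
```

```bash
sed -i 's/^C=.*/C=np.array([.4417,-.3843]); th=-.244/' cs.py
python3 - <<'E'
from cs import *
from ortho import *
cf(); a=snap('wrist','d2'); s=snap('scene','p2'); d=snap('side','p2')
L=[ortho(a,*C,th,.10,.24,z) for z in(.021,.041)]
o=np.hstack(L)[:,:,::-1].copy()
for k in range(2): cv2.rectangle(o,(201*k+56,72),(201*k+144,408),(0,255,0),1)
m=[cv2.resize(x['color'][r:r+80,c:c+90,::-1],(270,240),interpolation=cv2.INTER_CUBIC) for x,r,c in((s,235,290),(d,195,240))]
cv2.imwrite('pics/od2.png',np.hstack([o,np.vstack(m)[:o.shape[0]+0] if 0 else cv2.resize(np.vstack(m),(270,o.shape[0]))]))
p,y=now(); rows(p,y,(.7015,.031,p[2]),-.199,11)
E
```

```text
case x,y,z 0.0021 0.1286 0.1847 yaw rel 0.0011 F [-0.2 -0.8  0.4] open 0.0557 clk 21.45
11 rows:
 (np.float64(0.0307), np.float64(0.0138), np.float64(-0.0), 0.1387)
 (np.float64(0.0323), np.float64(0.0095), np.float64(-0.0), 0.1387)
 (np.float64(0.0333), np.float64(0.0049), np.float64(-0.0), 0.1387)
 (np.float64(0.0336), np.float64(0.0003), np.float64(-0.0), 0.1387)
 (np.float64(0.0334), np.float64(-0.0044), np.float64(-0.0), 0.1387)
 (np.float64(0.0324), np.float64(-0.0089), np.float64(-0.0), 0.1387)
 (np.float64(0.0309), np.float64(-0.0133), np.float64(-0.0), 0.1387)
 (np.float64(0.0287), np.float64(-0.0175), np.float64(-0.0), 0.1387)
 (np.float64(0.0261), np.float64(-0.0213), np.float64(-0.0), 0.1387)
 (np.float64(0.0229), np.float64(-0.0247), np.float64(-0.0), 0.1387)
 (np.float64(0.0192), np.float64(-0.0276), np.float64(-0.0), 0.1387)
```

View pics/od2.png

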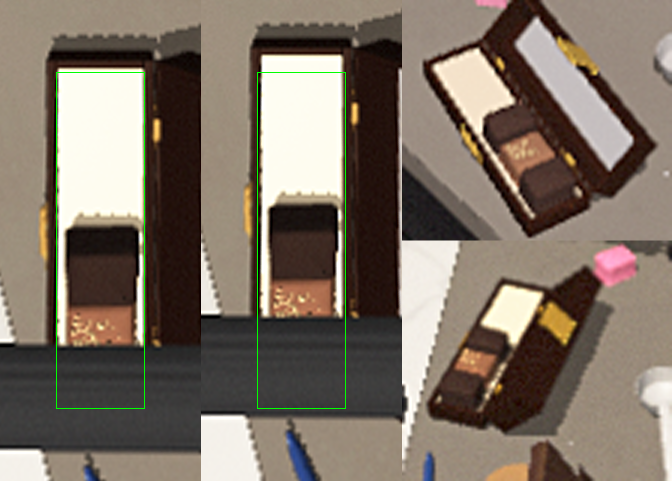

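The picture shows the row closed and square against the −y end, with +5 to +84 mm free in the tray. Now to fetch darknib.

Call:
apply_moves(steps=[{"tx":0.031,"ty":0.014,"tz":0,"spin":0.139},{"tx":0.032,"ty":0.01,"tz":0,"spin":0.139},{"tx":0.033,"ty":0.005,"tz":0,"spin":0.139},{"tx":0.034,"ty":0,"tz":0,"spin":0.139},{"tx":0.033,"ty":-0.004,"tz":0,"spin":0.139},{"tx":0.032,"ty":-0.009,"tz":0,"spin":0.139},{"tx":0.031,"ty":-0.013,"tz":0,"spin":0.139},{"tx":0.029,"ty":-0.018,"tz":0,"spin":0.139},{"tx":0.026,"ty":-0.021,"tz":0,"spin":0.139},{"tx":0.023,"ty":-0.025,"tz":0,"spin":0.139}])

```text
clock: 22.6
eef_pos: [0.6819, 0.0043, 0.1783]
tool_rot: [3.14, 0.002, -0.07]
wrist_force: [0.5, -0.8, 0.6]
opening: 0.056
grip_force: 0.0
```

Call:
apply_moves(steps=[{"tx":0.019,"ty":-0.028,"tz":0,"spin":0.137},{"tx":0,"ty":0,"tz":0.04,"spin":0},{"tx":0,"ty":0,"tz":0.04,"spin":0},{"tx":0,"ty":0,"tz":0.04,"spin":0},{"tx":0,"ty":0,"tz":0,"spin":0},{"tx":0,"ty":0,"tz":0,"spin":0}])

```text
clock: 23.2
eef_pos: [0.7021, 0.0297, 0.0595]
tool_rot: [3.14, 0.002, -0.201]
wrist_force: [0.4, -0.3, 1.4]
opening: 0.0563
grip_force: 0.0
```

Run:
```python
from h import *
p,y=now(); print(p,y,get_obs()['opening']); rows(p,y,(.7015,.0315,-.015),-.199,1)
```

```text
[0.70207111 0.02972881 0.05945323] -0.20147504925931004 0.05631840082744195
1 rows:
 (np.float64(-0.0009), np.float64(-0.0016), np.float64(0.0745), -0.0025)
```

Call:
apply_moves(steps=[{"tx":-0.001,"ty":-0.002,"tz":0.035,"spin":0},{"tx":0,"ty":0,"tz":0.03,"spin":0},{"tx":0,"ty":0,"tz":0.01,"spin":0},{"tx":0,"ty":0,"tz":0,"spin":0}])

```text
clock: 23.6
eef_pos: [0.7024, 0.0326, -0.0143]
tool_rot: [3.141, 0.0, -0.201]
wrist_force: [-0.2, -0.5, 0.2]
opening: 0.0562
grip_force: 0.0
```

Call:
apply_moves(steps=[{"tx":0,"ty":0,"tz":0,"spin":0},{"tx":0,"ty":0,"tz":0,"spin":0},{"tx":0,"ty":0,"tz":0,"spin":0},{"tx":0,"ty":0,"tz":0,"spin":0},{"tx":0,"ty":0,"tz":0,"spin":0},{"tx":0,"ty":0,"tz":0,"spin":0}], claw=0.02, squeeze=8)

```text
clock: 24.2
eef_pos: [0.703, 0.033, -0.0135]
tool_rot: [-3.141, -0.002, -0.2]
wrist_force: [-1.0, 0.4, 6.5]
opening: 0.0325
grip_force: 8.3
```

Run:
```python
from cs import *
p,y=now(); print(p,y,get_obs()['opening'])
t=C+.022*np.array([-math.sin(th),math.cos(th)]); print(t)
rows(np.array([p[0],p[1],.19]),y,(*t,.19),1.327,12)
```

```text
[ 0.70299336  0.03300039 -0.01346275] -0.20014106401109744 0.03252153716520825
[ 0.44701489 -0.36295165]
12 rows:
 (np.float64(-0.0143), np.float64(0.0366), np.float64(-0.0), -0.1273)
 (np.float64(-0.0189), np.float64(0.0345), np.float64(-0.0), -0.1273)
 (np.float64(-0.0231), np.float64(0.0318), np.float64(-0.0), -0.1273)
 (np.float64(-0.0269), np.float64(0.0286), np.float64(-0.0), -0.1273)
 (np.float64(-0.0304), np.float64(0.0249), np.float64(-0.0), -0.1273)
 (np.float64(-0.0333), np.float64(0.0209), np.float64(-0.0), -0.1273)
 (np.float64(-0.0357), np.float64(0.0165), np.float64(-0.0), -0.1273)
 (np.float64(-0.0375), np.float64(0.0118), np.float64(-0.0), -0.1273)
 (np.float64(-0.0387), np.float64(0.007), np.float64(-0.0), -0.1273)
 (np.float64(-0.0392), np.float64(0.002), np.float64(-0.0), -0.1273)
 (np.float64(-0.0392), np.float64(-0.003), np.float64(-0.0), -0.1273)
 (np.float64(-0.0385), np.float64(-0.0079), np.float64(-0.0), -0.1273)
```

Call:
apply_moves(steps=[{"tx":0,"ty":0,"tz":-0.01,"spin":0},{"tx":0,"ty":0,"tz":-0.03,"spin":0},{"tx":0,"ty":0,"tz":-0.045,"spin":0},{"tx":0,"ty":0,"tz":-0.045,"spin":0},{"tx":0,"ty":0,"tz":-0.045,"spin":0},{"tx":0,"ty":0,"tz":-0.03,"spin":0}])

```text
clock: 24.8
eef_pos: [0.7028, 0.0325, 0.1945]
tool_rot: [-3.141, -0.003, -0.201]
wrist_force: [0.5, -0.3, 0.0]
opening: 0.0327
grip_force: 7.9
```

Call:
apply_moves(steps=[{"tx":-0.014,"ty":0.037,"tz":0,"spin":-0.127},{"tx":-0.019,"ty":0.035,"tz":0,"spin":-0.127},{"tx":-0.023,"ty":0.032,"tz":0,"spin":-0.127},{"tx":-0.027,"ty":0.029,"tz":0,"spin":-0.127},{"tx":-0.03,"ty":0.025,"tz":0,"spin":-0.127},{"tx":-0.033,"ty":0.021,"tz":0,"spin":-0.127},{"tx":-0.036,"ty":0.017,"tz":0,"spin":-0.127},{"tx":-0.038,"ty":0.012,"tz":0,"spin":-0.127},{"tx":-0.039,"ty":0.007,"tz":0,"spin":-0.127},{"tx":-0.039,"ty":0.002,"tz":0,"spin":-0.127}])

```text
clock: 25.8
eef_pos: [0.4875, -0.3007, 0.1908]
tool_rot: [3.141, -0.0, 1.075]
wrist_force: [0.1, -1.4, -0.2]
opening: 0.0328
grip_force: 7.9
```

Call:
apply_moves(steps=[{"tx":-0.039,"ty":-0.003,"tz":0,"spin":-0.127},{"tx":-0.039,"ty":-0.008,"tz":0,"spin":-0.13},{"tx":0,"ty":0,"tz":0.04,"spin":0},{"tx":0,"ty":0,"tz":0.045,"spin":0},{"tx":0,"ty":0,"tz":0.035,"spin":0},{"tx":0,"ty":0,"tz":0,"spin":0},{"tx":0,"ty":0,"tz":0,"spin":0}])

```text
clock: 26.5
eef_pos: [0.4456, -0.3659, 0.071]
tool_rot: [-3.141, 0.0, 1.326]
wrist_force: [0.4, 0.1, 1.1]
opening: 0.0324
grip_force: 7.9
```

Run:
```python
from cs import *
cf(); c=snap('wrist','g1')
from ortho import ortho
# where does held dn sit relative to tool x: ortho at its top height (tip+.009)
p,y=now(); o=ortho(c,p[0],p[1],y-math.pi/2,.06,.06,p[2]+.036+.010,.002).astype(int)
for r in range(31): print(30-2*r,' '.join(f'{o[r,k,0]:3d}' for k in range(5,26)))
```

```text
case x,y,z -0.0007 0.0188 0.071 yaw rel -0.0005 F [0.4 0.1 1.1] open 0.0324 clk 26.5
30 157 157  51   9 255 254 254 254 254 254 254 254 254 254 254 254 255  51  83  41  33
28 156 170  53  29 255 254 254 254 254 254 254 254 254 254 254 254 255  49  42  41  35
26 155 223  50  24 255 254 249 177 203 177 205 187 190 201 180 201 255  46  47  37  35
24 155 226  57  28 255 255 190 190 189 189 189 190 190 191 189 189 247  48  46  40  34
22 157 219  51  35  16  18  36  37  33  36  37  37  38  36  38  27  21  37  39  40  33
20 155 215  39  35  34  36  34  34  35  33  35  34  33  32  38  31  36  34  47  46  34
18 156 219  56  34  31  32  32  32  33  35  35  33  31  34  32  33  36  33  41  48  35
16 126 209  44  33  37  40  35  39  33  37  37  37  38  36  37  40  39  37  50  49  39
14  55  54  22  42  68  44  46  44  45  55  75  59  43  57  71  39  65  67  30  52  52
12  55  47  18  38  91  54  45  46  47  84 169 100  86 125  79  80  96  67  16  55  53
10  55  31  16  40  44  43  41  46  43 101  77 126 123  78  54  40  81  62  17  51  53
8  52  18  17  81  48  44  46  45  42  46  44  43  81  42 
[... 987 characters left out ...]
  13  74  55   8 238 140 186 186 188 186 181 182 183 196 185  72 255  47 188   7  16
-18  12 126  55  27 245  19  22  20  23  25  20  24  25  19  20  20 255  45  36  10  13
-20  15 150  52  10 238  25  24  23  26  24  25  26  27  25  24  24 213  43  41  32  19
-22  10 163  52  12 246  30  25  24  27  32  35  35  38  37  43  27 255  45  63  46  15
-24   0 161  56  30 240  52  61  62  62  59  65  64  64  61  63  54 255  46  57  38  15
-26  31 159  49  32 249  57  58  63  62  61  62  62  59  59  59  51 255  46  83  39  15
-28 103 157  57  35 251  58  57  61  64  60  59  62  59  59  60  41 254  48  77  36  12
-30 100 110  46  38  21  49  52  52  53  48  49  48  47  50  49  48  25  51  54  39  26
```

Call:
apply_moves(steps=[{"tx":0.007,"ty":-0.001,"tz":0.0,"spin":0},{"tx":0,"ty":0,"tz":0.035,"spin":0},{"tx":0,"ty":0,"tz":0.025,"spin":0},{"tx":0,"ty":0,"tz":0.01,"spin":0},{"tx":0,"ty":0,"tz":0.004,"spin":0},{"tx":0,"ty":0,"tz":0,"spin":0}])

```text
clock: 27.15
eef_pos: [0.447, -0.3588, -0.003]
tool_rot: [3.141, 0.0, 1.327]
wrist_force: [-0.3, -0.2, -0.0]
opening: 0.0328
grip_force: 7.9
```

Call:
apply_moves(steps=[{"tx":0,"ty":0,"tz":0.002,"spin":0},{"tx":0,"ty":0,"tz":0.002,"spin":0},{"tx":0,"ty":0,"tz":0,"spin":0}])

```text
clock: 27.45
eef_pos: [0.4467, -0.3586, -0.0075]
tool_rot: [3.141, 0.0, 1.327]
wrist_force: [0.4, 0.4, 0.1]
opening: 0.0327
grip_force: 8.0
```

```bash
python3 -c "
from cs import *
cf()"
```

```text
case x,y,z -0.0013 0.0261 -0.0075 yaw rel -0.0 F [0.4 0.4 0.1] open 0.0327 clk 27.45
```

Call:
apply_moves(steps=[{"tx":0,"ty":0,"tz":0.001,"spin":0},{"tx":0,"ty":0,"tz":0.001,"spin":0},{"tx":0,"ty":0,"tz":0,"spin":0}])

```text
clock: 27.75
eef_pos: [0.4468, -0.3588, -0.0087]
tool_rot: [3.14, -0.0, 1.327]
wrist_force: [-2.2, 1.3, 10.6]
opening: 0.0326
grip_force: 8.5
```

Call:
apply_moves(steps=[{"tx":0,"ty":0,"tz":0.001,"spin":0},{"tx":0,"ty":0,"tz":0.0,"spin":0}])

```text
clock: 27.95
eef_pos: [0.4468, -0.3589, -0.0096]
tool_rot: [3.14, -0.0, 1.326]
wrist_force: [-2.4, 1.9, 11.8]
opening: 0.0329
grip_force: 8.6
```

darknib is resting on the tray floor. I'll release it and go for milkrect.

Call:
apply_moves(steps=[{"tx":0,"ty":0,"tz":-0.001,"spin":0},{"tx":0,"ty":0,"tz":0,"spin":0},{"tx":0,"ty":0,"tz":0,"spin":0},{"tx":0,"ty":0,"tz":-0.03,"spin":0},{"tx":0,"ty":0,"tz":-0.045,"spin":0},{"tx":0,"ty":0,"tz":-0.045,"spin":0},{"tx":0,"ty":0,"tz":-0.045,"spin":0},{"tx":0,"ty":0,"tz":-0.035,"spin":0},{"tx":0,"ty":0,"tz":0,"spin":0}], claw=0.044)

```text
clock: 28.85
eef_pos: [0.4485, -0.3604, 0.195]
tool_rot: [3.134, 0.002, 1.326]
wrist_force: [-0.2, -0.4, -0.8]
opening: 0.0443
grip_force: 0.0
```

Run:
```python
from cs import *
cf(); p,y=now(); c=snap('scene','q1'); d=snap('side','q1'); w=snap('wrist','q1')
rows(p,y,(.6925,-.038,p[2]),.05,11)
from ortho import ortho
o=ortho(w,*C,th,.05,.18,.037,.002).astype(int)
for r in range(0,70,2): print(90-2*r,' '.join(f'{v:3d}' for v in o[r,:,0]))
```

```text
case x,y,z 0.0008 0.0248 0.195 yaw rel -0.0003 F [-0.2 -0.4 -0.8] open 0.0443 clk 28.85
11 rows:
 (np.float64(0.0338), np.float64(0.0144), np.float64(-0.0), 0.116)
 (np.float64(0.0353), np.float64(0.0104), np.float64(-0.0), 0.116)
 (np.float64(0.0362), np.float64(0.0063), np.float64(-0.0), 0.116)
 (np.float64(0.0367), np.float64(0.002), np.float64(-0.0), 0.116)
 (np.float64(0.0367), np.float64(-0.0022), np.float64(-0.0), 0.116)
 (np.float64(0.0362), np.float64(-0.0065), np.float64(-0.0), 0.116)
 (np.float64(0.0352), np.float64(-0.0106), np.float64(-0.0), 0.116)
 (np.float64(0.0337), np.float64(-0.0146), np.float64(-0.0), 0.116)
 (np.float64(0.0318), np.float64(-0.0184), np.float64(-0.0), 0.116)
 (np.float64(0.0295), np.float64(-0.022), np.float64(-0.0), 0.116)
 (np.float64(0.0267), np.float64(-0.0252), np.float64(-0.0), 0.116)
90  77  49  28  47  46  44  44  45  44  44  45  28  25  25  24  29  26  25  29  26  26  28  28  16  47  50
86  62  63  59 191 195 196 195 194 197 198 196 200 200 195 103 101 101 176 203 197 200 202 200  49  60  45
82  63  61 116 255 254 254 254 254 254 254 254 
[... 2791 characters left out ...]
  66  62  64  68  56  55  56  48 182 255 118  57  52
-26  66  50 116 255 235 137 154 122 152 160 160 160 160 159 162 163 164 167 164 166  98 180 255 118  56  43
-30  62  48 134 255 225 141 150 198 233 174 226 186 184 180 183 178 179 180 176 169 102 150 255 122  57  43
-34  74  51  60 255 224 127 196 210 209 222 182 176 200 221 184 174 185 178 174 164  90 208 255 108  55  51
-38  76  48  79 255 218 164 167 183 182 188 200 215 182 186 181 186 196 183 174 167 106 135 255 119  53  74
-42  72  57  25 255 221 109 174 214 222 217 185 172 239 211 234 191 185 182 177 170  91 230 255 118  54  60
-46  73  50  85 255 253 141 179 186 184 184 184 184 185 180 187 207 181 176 192 167 134 183 242 125  46 107
```

darknib lies flat and square in the tray, with about 42 mm free beyond it. Now milkrect.

Call:
apply_moves(steps=[{"tx":0.034,"ty":0.014,"tz":0,"spin":0.116},{"tx":0.035,"ty":0.01,"tz":0,"spin":0.116},{"tx":0.036,"ty":0.006,"tz":0,"spin":0.116},{"tx":0.037,"ty":0.002,"tz":0,"spin":0.116},{"tx":0.037,"ty":-0.002,"tz":0,"spin":0.116},{"tx":0.036,"ty":-0.006,"tz":0,"spin":0.116},{"tx":0.035,"ty":-0.011,"tz":0,"spin":0.116},{"tx":0.034,"ty":-0.015,"tz":0,"spin":0.116},{"tx":0.032,"ty":-0.018,"tz":0,"spin":0.116},{"tx":0.03,"ty":-0.022,"tz":0,"spin":0.116}], claw=0.058)

```text
clock: 30.0
eef_pos: [0.6679, -0.0632, 0.1878]
tool_rot: [-3.141, 0.003, 0.162]
wrist_force: [0.2, -0.3, -0.4]
opening: 0.058
grip_force: 0.0
```

Call:
apply_moves(steps=[{"tx":0.027,"ty":-0.025,"tz":0,"spin":0.116},{"tx":0,"ty":0,"tz":0.04,"spin":0},{"tx":0,"ty":0,"tz":0.04,"spin":0},{"tx":0,"ty":0,"tz":0.04,"spin":0},{"tx":0,"ty":0,"tz":0,"spin":0},{"tx":0,"ty":0,"tz":0,"spin":0}])

```text
clock: 30.6
eef_pos: [0.6897, -0.036, 0.0691]
tool_rot: [3.141, 0.003, 0.05]
wrist_force: [0.3, -0.8, 0.9]
opening: 0.058
grip_force: 0.0
```

Run:
```python
from h import *
from ortho import ortho
p,y=now(); print(p,y,get_obs()['opening']); rows(p,y,(.6925,-.038,-.015),.05,1)
w=snap('wrist','m1'); o=ortho(w,p[0],p[1],y,.06,.06,.03,.002).astype(int)
for r in range(0,31): print(30-2*r,' '.join(f'{v:3d}' for v in o[r,:,0]))
```

```text
[ 0.6896891  -0.03596095  0.06909756] 0.05018472911552019 0.057967060797475434
1 rows:
 (np.float64(0.0027), np.float64(0.0022), np.float64(0.0841), 0.0002)
30  99  88  78  66 178 249 245 245 245 246 246 245 246 245 245 246 246 246 246 246 246 246 246 245 246 246 247 150 162 162 198
28  96  86  74  64 210 247 245 246 246 245 245 246 246 245 246 245 245 246 246 246 245 246 246 246 246 246 247 150 160 159 224
26  96  89  74  88 255 247 246 246 245 245 246 246 246 246 245 246 246 246 245 246 246 246 246 247 246 246 244 152 161 157 253
24  94  82  63 207 249 246 246 246 246 246 246 246 246 246 246 245 246 245 245 245 246 247 246 246 246 247 210 160 161 159 255
22  92  76 101 255 247 246 245 246 246 246 245 245 246 246 246 246 246 246 245 246 246 247 247 246 246 247 211 163 161 157 255
20  81  43 246 247 247 246 246 245 246 245 246 246 246 245 245 246 246 247 246 246 247 247 246 247 246 255 215 158 161 157 247
18 143 254 248 247 247 246 246 245 246 247 246 246 246 246 245 246 246 246 246 246 247 246 246 247 252 160 158 159 163 162 157
16 251 247 247 247 247 246 247 246 246 246 246 246 246
[... 2299 characters left out ...]
 162 161 159 158 153 159  78  77  65  61  66 157 161 161 161
-22 248 248 248 248 248 248 248 248 248 249 250 217 204 216 157 129 138 148 109 120 129 135 125 144 111  81 134 164 162 161 163
-24 248 248 248 248 249 248 248 248 248 248 249 249 249 249 249 249 250 250 250 250 250 250 250 251 153 163 162 160 160 160 159
-26 248 248 248 249 248 248 248 249 249 248 248 248 248 248 249 248 248 248 248 248 248 248 248 250 151 161 161 161 161 162 163
-28 248 248 248 248 248 248 249 249 248 248 249 248 248 248 248 248 248 248 248 248 248 248 248 249 151 161 159 161 160 159 163
-30 249 248 248 248 249 248 249 248 249 249 249 248 249 249 249 248 248 248 248 248 249 249 249 252 152 160 159 161 161 164 167
```

Call:
apply_moves(steps=[{"tx":0.001,"ty":0.004,"tz":0.035,"spin":0},{"tx":0,"ty":0,"tz":0.03,"spin":0},{"tx":0,"ty":0,"tz":0.012,"spin":0},{"tx":0,"ty":0,"tz":0.006,"spin":0},{"tx":0,"ty":0,"tz":0,"spin":0}])

```text
clock: 31.15
eef_pos: [0.6925, -0.0396, -0.0118]
tool_rot: [3.141, -0.001, 0.051]
wrist_force: [-0.9, -0.6, 0.3]
opening: 0.0585
grip_force: 0.0
```

Call:
apply_moves(steps=[{"tx":0,"ty":0,"tz":0,"spin":0},{"tx":0,"ty":0,"tz":0,"spin":0},{"tx":0,"ty":0,"tz":0,"spin":0},{"tx":0,"ty":0,"tz":0,"spin":0},{"tx":0,"ty":0,"tz":0,"spin":0},{"tx":0,"ty":0,"tz":0,"spin":0}], claw=0.022, squeeze=8)

```text
clock: 31.75
eef_pos: [0.6923, -0.0395, -0.012]
tool_rot: [-3.142, -0.001, 0.051]
wrist_force: [-1.9, 0.7, 6.1]
opening: 0.0339
grip_force: 8.3
```

Call:
apply_moves(steps=[{"tx":0,"ty":0,"tz":-0.01,"spin":0},{"tx":0,"ty":0,"tz":-0.03,"spin":0},{"tx":0,"ty":0,"tz":-0.045,"spin":0},{"tx":0,"ty":0,"tz":-0.045,"spin":0},{"tx":0,"ty":0,"tz":-0.045,"spin":0},{"tx":0,"ty":0,"tz":-0.03,"spin":0}])

```text
clock: 32.35
eef_pos: [0.6924, -0.0401, 0.1962]
tool_rot: [3.141, -0.003, 0.05]
wrist_force: [0.3, -0.6, -0.7]
opening: 0.0341
grip_force: 7.9
```

Run:
```python
from cs import *
p,y=now(); t=C+.063*np.array([-math.sin(th),math.cos(th)])-.001*np.array([math.cos(th),math.sin(th)]); print(t)
rows(p,y,(*t,p[2]),1.327,11)
```

```text
[ 0.45594954 -0.32292451]
11 rows:
 (np.float64(-0.0228), np.float64(0.0246), np.float64(-0.0), -0.1161)
 (np.float64(-0.0255), np.float64(0.0218), np.float64(-0.0), -0.1161)
 (np.float64(-0.0278), np.float64(0.0187), np.float64(-0.0), -0.1161)
 (np.float64(-0.0298), np.float64(0.0154), np.float64(-0.0), -0.1161)
 (np.float64(-0.0314), np.float64(0.0118), np.float64(-0.0), -0.1161)
 (np.float64(-0.0325), np.float64(0.0081), np.float64(-0.0), -0.1161)
 (np.float64(-0.0332), np.float64(0.0043), np.float64(-0.0), -0.1161)
 (np.float64(-0.0335), np.float64(0.0004), np.float64(-0.0), -0.1161)
 (np.float64(-0.0333), np.float64(-0.0035), np.float64(-0.0), -0.1161)
 (np.float64(-0.0327), np.float64(-0.0073), np.float64(-0.0), -0.1161)
 (np.float64(-0.0316), np.float64(-0.0111), np.float64(-0.0), -0.1161)
```

Call:
apply_moves(steps=[{"tx":-0.023,"ty":0.025,"tz":0,"spin":-0.116},{"tx":-0.026,"ty":0.022,"tz":0,"spin":-0.116},{"tx":-0.028,"ty":0.019,"tz":0,"spin":-0.116},{"tx":-0.03,"ty":0.015,"tz":0,"spin":-0.116},{"tx":-0.031,"ty":0.012,"tz":0,"spin":-0.116},{"tx":-0.033,"ty":0.008,"tz":0,"spin":-0.116},{"tx":-0.033,"ty":0.004,"tz":0,"spin":-0.116},{"tx":-0.033,"ty":0,"tz":0,"spin":-0.116},{"tx":-0.033,"ty":-0.004,"tz":0,"spin":-0.116},{"tx":-0.033,"ty":-0.007,"tz":0,"spin":-0.116}])

```text
clock: 33.35
eef_pos: [0.4744, -0.2973, 0.1926]
tool_rot: [3.141, -0.0, 1.215]
wrist_force: [0.1, -0.9, -0.3]
opening: 0.034
grip_force: 7.9
```

Call:
apply_moves(steps=[{"tx":-0.032,"ty":-0.011,"tz":0,"spin":-0.116},{"tx":0,"ty":0,"tz":0.04,"spin":0},{"tx":0,"ty":0,"tz":0.045,"spin":0},{"tx":0,"ty":0,"tz":0.035,"spin":0},{"tx":0,"ty":0,"tz":0,"spin":0},{"tx":0,"ty":0,"tz":0,"spin":0}])

```text
clock: 33.95
eef_pos: [0.4539, -0.323, 0.0729]
tool_rot: [-3.141, 0.0, 1.326]
wrist_force: [-0.6, 0.3, -0.2]
opening: 0.0338
grip_force: 7.9
```

Run:
```python
from cs import *
from ortho import ortho
cf(); c=snap('wrist','n1')
p,y=now(); o=ortho(c,p[0],p[1],y-math.pi/2,.06,.06,p[2]+.036+.006,.002).astype(int)
for r in range(0,31): print(30-2*r,' '.join(f'{o[r,k,0]:3d}' for k in range(3,28,2)))
```

```text
case x,y,z -0.003 0.0625 0.0729 yaw rel -0.0006 F [-0.6  0.3 -0.2] open 0.0338 clk 33.95
30 155 159 144 235 254 254 254 254 254 254  63  34  34
28 156 161 171 248 254 254 254 254 254 254  61  66  33
26 155 158 167 100 254 254 254 254 254 254  63  76  35
24 156 158 160 198 255 255 255 255 255 255  64  80  32
22 155 155  71  68  64  66  65  65  65  65  62  41  35
20 155 154  62  64  64  66  65  64  63  66  68  33  34
18 153 156  56  61  61  63  60  59  60  61  63  33  34
16 156 158  59  70  68  67  67  69  69  69  59  34  31
14 126 105  70  84  80  79  83  80  72  83  61  47  34
12  51  51  81  79  88  84 136 155 110 151  62  55  52
10  56  56  79  84  87  86 162 162 153 154  41  54  54
8  55  53  76  83  84  85 150  81 143  81  43  54  54
6  56  36  77  83  82  81  83  83  82  84  51  53  53
4  52  21  75  82  83  81  83  84  77  80  49  48  55
2  56   8  79  82  84  80  83  82  82  80  47  29  54
0  52  16  77  83  82  79  82 163 142 165  72  11  54
-2  53  16  76  84  81 163 161 159 164 143  80  18  55
-4  54  18  78  81  75 165 160 160 163 146  81  20  55
-6  52  18 147  74  58 157 160 165 156 148  90  14  52
-8  41  15 144 161 142 159 151 165 168 155  97  16  57
-10  20  15 150 153 158 157 160 157 158 159  73  17  50
-12  16  13 244 119 157  47  46  70  68  66  53  17  24
-14  16  16 210 120 116  44  48  47  50  37  52  18  15
-16  17  15 166 173  54  63  60  62  61  52  52  14  18
-18  17   3 180 168  57  63  64  60  62  52  49  12  16
-20  15   7 159 166  58  61  61  57  57  51  54  14  13
-22  12  72 153 186  60  61  59  61  56  49  55  11  15
-24  15 109 151 198  58  57  60  60  58  52  53  15  14
-26  14 143 144 198  60  62  60  61  58  46  53  22  15
-28  12 159 141 215  58  62  59  61  60  13  48  34  15
-30  15 158 144 222  77  93  97  99 109 105  49  40  17
```

Call:
apply_moves(steps=[{"tx":0.003,"ty":0.002,"tz":0.0,"spin":0},{"tx":0,"ty":0,"tz":0.035,"spin":0},{"tx":0,"ty":0,"tz":0.025,"spin":0},{"tx":0,"ty":0,"tz":0.01,"spin":0},{"tx":0,"ty":0,"tz":0.005,"spin":0},{"tx":0,"ty":0,"tz":0,"spin":0},{"tx":0,"ty":0,"tz":0,"spin":0}])

```text
clock: 34.7
eef_pos: [0.4576, -0.3207, -0.0016]
tool_rot: [3.14, 0.0, 1.327]
wrist_force: [-0.5, 0.4, 0.6]
opening: 0.0342
grip_force: 7.9
```

Call:
apply_moves(steps=[{"tx":0,"ty":0,"tz":0.001,"spin":0},{"tx":0,"ty":0,"tz":0.001,"spin":0},{"tx":0,"ty":0,"tz":0.001,"spin":0},{"tx":0,"ty":0,"tz":0,"spin":0}])

```text
clock: 35.1
eef_pos: [0.4567, -0.3201, -0.0059]
tool_rot: [-3.142, -0.0, 1.327]
wrist_force: [0.6, 0.3, -0.0]
opening: 0.034
grip_force: 7.9
```

Call:
apply_moves(steps=[{"tx":0,"ty":0,"tz":0.001,"spin":0},{"tx":0,"ty":0,"tz":0.001,"spin":0},{"tx":0,"ty":0,"tz":0,"spin":0}])

```text
clock: 35.4
eef_pos: [0.4568, -0.3202, -0.007]
tool_rot: [3.141, -0.0, 1.327]
wrist_force: [-1.9, 1.8, 9.7]
opening: 0.0342
grip_force: 8.5
```

```bash
python3 -c "
from cs import *
cf()"
```

```text
case x,y,z -0.0008 0.0658 -0.007 yaw rel -0.0002 F [-1.9  1.8  9.7] open 0.0342 clk 35.4
```

Call:
apply_moves(steps=[{"tx":0,"ty":0,"tz":-0.001,"spin":0},{"tx":0,"ty":0,"tz":0,"spin":0},{"tx":0,"ty":0,"tz":0,"spin":0},{"tx":0,"ty":0,"tz":-0.02,"spin":0},{"tx":0.01,"ty":0,"tz":-0.04,"spin":0},{"tx":0.03,"ty":0,"tz":-0.045,"spin":0},{"tx":0.03,"ty":0,"tz":-0.045,"spin":0},{"tx":0,"ty":0,"tz":-0.03,"spin":0},{"tx":0,"ty":0,"tz":0,"spin":0}], claw=0.045)

```text
clock: 36.3
eef_pos: [0.4751, -0.2568, 0.1702]
tool_rot: [3.135, -0.0, 1.329]
wrist_force: [-0.1, -0.0, -1.1]
opening: 0.045
grip_force: 0.0
```

Run:
```python
from cs import *
cf(); c=snap('wrist','v1'); s=snap('scene','v1'); e=snap('side','v1')
from ortho import ortho
o=ortho(c,*C,th,.05,.18,.036,.002).astype(int)
for r in range(0,88,2): print(90-2*r,' '.join(f'{v:3d}' for v in o[r,:,0]))
# lid change since start (brown/gold pixels of lid in side & scene)
for n,x,box in(('scene',s,(240,300,330,375)),('side',e,(205,255,270,305))):
    a=load(n,'0')['color'].astype(int); r0,r1,c0,c1=box; d=abs(a-x['color']).sum(2)[r0:r1,c0:c1]>60; print(n,d.sum())
```

```text
case x,y,z 0.0017 0.1318 0.1702 yaw rel 0.0019 F [-0.1 -0.  -1.1] open 0.045 clk 36.3
90  70  61 127 249 244 251 164 155 159 157 159 145 145 147 146 146 146 146 148 138 148 150 255 107  62  47
86  65  59 102 255 123  58  61  62  62  62  62  63  63  63  63  61  60  59  63  64  59 100 255 121  59  56
82  71  62  18 255  99  55  63  61  59  65  65  64  63  63  61  71  85  62  64  63  54  72 240 122  60  55
78  68  59  70 255 126 136 137 138 143 140 143 153 120 145 142 144 172 133 143 151 117  71 255 130  59  47
74  67  60  21 255 123 147 164 164 162 163 164 162 162 160 159 160 166 153 157 155 121  59 255 135  56  57
70  73  55  78 255 134 147 165 165 162 161 159 155 157 154 157 160 156 152 156 157 137  71 227 125  59  74
66  82  63   8 255 138 151 157 163 156 157 155 157 158 156 163 159 161 160 119 154 144  76 255 111  50  94
62  75  64  16 255 134 151 161 147 128 157 159 160 163 112 166 166 167 167 156 153 142 198 255 117  48  98
58  72  64  30 255 212 151 157 157 170 133 158 162 165 168 143 168 167 165 156 157 143 208 255 131  44  84
54  78  63  37 255 247 212 198 147 149 150 196 146 
[... 3029 characters left out ...]
2  63  64  60  62  64  63  64  62
-62  64  62  63  61  63  62  62  63  63  62  62  63  64  63  63  63  63  63  61  61  65  63  65  61  61  65
-66  62  62  61  63  63  61  63  61  64  62  61  63  63  61  63  61  62  61  61  61  63  62  61  62  63  62
-70  61  57  57  61  60  61  59  58  59  61  59  60  60  60  60  60  59  59  56  60  57  60  59  60  57  61
-74  52  55  52  53  57  58  58  58  57  58  57  59  56  57  59  57  58  57  59  57  58  57  53  54  53  53
-78 135 137 133 133  71  46  56  57  53  54  57  54  55  55  54  56  56  55  56  53  42 112 134 132 130 133
-82 156 154 158 156 156 150 112 111 128 127 129 128 130 108 101 101  98 100 101  95 141 156 156 154 154 155
scene 210
side 319
```

All five lie square in the tray and released. For the lid I'll close the gripper, turn it so its long side runs along the case, and go behind the lid.

Run:
```python
from cs import *
p,y=now(); t=C+.109*np.array([math.cos(th),math.sin(th)]); print(t)
rows(p,y,(*t,.19),2.898,12)
```

```text
[ 0.54747135 -0.41063288]
12 rows:
 (np.float64(-0.011), np.float64(0.0092), np.float64(-0.002), -0.1309)
 (np.float64(-0.0121), np.float64(0.0077), np.float64(-0.002), -0.1309)
 (np.float64(-0.013), np.float64(0.006), np.float64(-0.002), -0.1309)
 (np.float64(-0.0136), np.float64(0.0043), np.float64(-0.002), -0.1309)
 (np.float64(-0.0141), np.float64(0.0025), np.float64(-0.002), -0.1309)
 (np.float64(-0.0143), np.float64(0.0006), np.float64(-0.002), -0.1309)
 (np.float64(-0.0142), np.float64(-0.0012), np.float64(-0.002), -0.1309)
 (np.float64(-0.014), np.float64(-0.0031), np.float64(-0.002), -0.1309)
 (np.float64(-0.0134), np.float64(-0.0049), np.float64(-0.002), -0.1309)
 (np.float64(-0.0127), np.float64(-0.0066), np.float64(-0.002), -0.1309)
 (np.float64(-0.0117), np.float64(-0.0082), np.float64(-0.002), -0.1309)
 (np.float64(-0.0105), np.float64(-0.0097), np.float64(-0.002), -0.1309)
```

Call:
apply_moves(steps=[{"tx":-0.011,"ty":0.009,"tz":-0.02,"spin":-0.131},{"tx":-0.012,"ty":0.008,"tz":-0.004,"spin":-0.131},{"tx":-0.013,"ty":0.006,"tz":0,"spin":-0.131},{"tx":-0.014,"ty":0.004,"tz":0,"spin":-0.131},{"tx":-0.014,"ty":0.002,"tz":0,"spin":-0.131},{"tx":-0.014,"ty":0.001,"tz":0,"spin":-0.131},{"tx":-0.014,"ty":-0.001,"tz":0,"spin":-0.131},{"tx":-0.014,"ty":-0.003,"tz":0,"spin":-0.131},{"tx":-0.013,"ty":-0.005,"tz":0,"spin":-0.131},{"tx":-0.013,"ty":-0.007,"tz":0,"spin":-0.131}], claw=0)

```text
clock: 37.45
eef_pos: [0.5338, -0.3855, 0.1878]
tool_rot: [3.141, -0.004, 2.641]
wrist_force: [-0.6, -0.3, -0.3]
opening: 0.0006
grip_force: 0.0
```

Call:
apply_moves(steps=[{"tx":-0.012,"ty":-0.008,"tz":0,"spin":-0.131},{"tx":-0.01,"ty":-0.01,"tz":0,"spin":-0.131},{"tx":0,"ty":0,"tz":0.03,"spin":0},{"tx":0,"ty":0,"tz":0.04,"spin":0},{"tx":0,"ty":0,"tz":0.03,"spin":0},{"tx":0,"ty":0,"tz":0,"spin":0},{"tx":0,"ty":0,"tz":0,"spin":0}])

```text
clock: 38.15
eef_pos: [0.546, -0.4109, 0.0891]
tool_rot: [3.141, -0.003, 2.898]
wrist_force: [0.4, -0.1, 0.1]
opening: 0.0005
grip_force: 0.0
```

```bash
python3 -c "
from cs import *
cf(); print(get_obs()['qpos'])"
```

```text
case x,y,z 0.1077 -0.0006 0.0891 yaw rel 1.5711 F [ 0.4 -0.1  0.1] open 0.0005 clk 38.15
[ 0.38740509  0.60751106  0.28389481  1.55083678 -0.18916344  1.01326456
  2.05104859]
```

Call:
apply_moves(steps=[{"tx":0,"ty":0,"tz":0.04,"spin":0},{"tx":0,"ty":0,"tz":0.035,"spin":0},{"tx":0,"ty":0,"tz":0.02,"spin":0},{"tx":0,"ty":0,"tz":0.004,"spin":0},{"tx":0.004,"ty":0,"tz":0.0,"spin":0},{"tx":0.004,"ty":0,"tz":0.0,"spin":0},{"tx":0,"ty":0,"tz":0,"spin":0}])

```text
clock: 38.85
eef_pos: [0.5395, -0.4098, -0.0066]
tool_rot: [-3.141, 0.002, 2.898]
wrist_force: [1.1, -0.1, 0.1]
opening: 0.0003
grip_force: 0.0
```

```bash
python3 -c "
from cs import *
cf()"
```

```text
case x,y,z 0.101 -0.0011 -0.0066 yaw rel 1.5713 F [ 1.1 -0.1  0.1] open 0.0003 clk 38.85
```

Call:
apply_moves(steps=[{"tx":0.004,"ty":0.001,"tz":0,"spin":0},{"tx":0.003,"ty":0,"tz":0,"spin":0},{"tx":0.002,"ty":0,"tz":-0.005,"spin":0},{"tx":0.002,"ty":0,"tz":-0.006,"spin":0},{"tx":0.003,"ty":0,"tz":-0.006,"spin":0},{"tx":0.004,"ty":0,"tz":-0.006,"spin":0},{"tx":0.004,"ty":0,"tz":-0.005,"spin":0},{"tx":0.004,"ty":0,"tz":-0.005,"spin":0}])

```text
clock: 39.65
eef_pos: [0.5139, -0.4016, 0.0249]
tool_rot: [-3.142, 0.0, 2.899]
wrist_force: [0.1, 0.2, -0.6]
opening: 0.0006
grip_force: 0.3
```

Run:
```python
from cs import *
cf()
s=snap('side','l1');a=load('side','v1')['color'].astype(int);d=abs(a-s['color']).sum(2)>60
b=s['color'].astype(int); br=(b.max(2)<60)
t=np.where(d,'x','.'); t[br&~d]='#'; t[br&d]='@'
for r in range(170,262,3): print(r,''.join(t[r,235:325]))
def w(x,y,z): return [C[0]+x*math.cos(th)-y*math.sin(th),C[1]+x*math.sin(th)+y*math.cos(th),z]
for aa in(2.4,2.2,2.0,1.8,1.6): print(aa,[proj(s,w(.027-.054*math.cos(aa)+.026*math.sin(aa),yy,.021+.054*math.sin(aa)+.026*math.cos(aa))).round(0).tolist() for yy in(-.089,.089)])
```

```text
case x,y,z 0.0742 0.0006 0.0249 yaw rel 1.5719 F [ 0.1  0.2 -0.6] open 0.0006 clk 39.65
170 ..........................................x@xx..xxxxxxxxxx..xx.xxxxxxxx@@@@xxxxx.....xxxxx
173 #############################.............x@@@@xx..........x.xx..xxx@@@@@@@@@@@@x...xxxxxx
176 #############################............xxxx@@@@@@@@@@@@@@@@@@@@@@@@@@@@@@@@@@@x...xxxxxx
179 ######################@#####............xxxxxxxxx@@@@@@@@@@@@@@@@@@xxx@@@@xxxxxxx..xxxxxxx
182 ........................................xxxxxxxxxxxxxxxxxxxxxxxxxxxxx@@@@xxxxxxxx....xxxxx
185 .............................................xxxxxxxxxxxxxxxxxxxxxxxx@x.xx@xxxxx.......xxx
188 .............................................xxxxxxxxxxxxxxxxxxxxxx@@x..xxx...............
191 .............................................xxxxxxxxxxxxxxxxxxxxx@@@@@@@@x...............
194 ............................................xxxxxxxxxxxxxxxxxxxx@@@@@@@@@@...............x
197 ...........................................xxxxxxxxxxxxxxxxxxx@@@@@@@@@@@xxxxxxx.........x
200 ........................................xxxx@@@@@@@@@@@@@@
[... 1437 characters left out ...]
xxxxxxxxxx..........
248 ....##........##...##.###.######..###########xxxxxxxx........xxxxxxxxxxxxxxxxxxx..........
251 ...###........##########..#.#...############xxxxxxxx..xxxxxx........xxxxxxxxxx............
254 .####...............##############@x.#####@xxxx......xxxxxx...............................
257 .###.................................xxxxxx.......xxxxxxx.................................
260 ###.......................................................................................
2.4 [[[287.0, 254.0]], [[308.0, 210.0]]]
2.2 [[[286.0, 250.0]], [[307.0, 207.0]]]
2.0 [[[283.0, 247.0]], [[305.0, 204.0]]]
1.8 [[[280.0, 244.0]], [[302.0, 201.0]]]
1.6 [[[276.0, 241.0]], [[298.0, 199.0]]]
```

The lid is following, at about 1.8 rad. I'll continue the arc.

Call:
apply_moves(steps=[{"tx":0.005,"ty":0,"tz":-0.004,"spin":0},{"tx":0.005,"ty":0,"tz":-0.003,"spin":0},{"tx":0.005,"ty":0,"tz":-0.001,"spin":0},{"tx":0.005,"ty":0,"tz":-0.001,"spin":0},{"tx":0.005,"ty":0,"tz":-0.001,"spin":0},{"tx":0.005,"ty":0,"tz":-0.001,"spin":0},{"tx":0.005,"ty":0,"tz":0,"spin":0},{"tx":0.005,"ty":0,"tz":0,"spin":0}])

```text
clock: 40.5
eef_pos: [0.4748, -0.3919, 0.0352]
tool_rot: [3.141, -0.0, 2.899]
wrist_force: [0.5, 0.0, 0.8]
opening: 0.0003
grip_force: 0.7
```

Run:
```python
from cs import *
cf()
```

```text
case x,y,z 0.034 0.0006 0.0352 yaw rel 1.5719 F [0.5 0.  0.8] open 0.0003 clk 40.5
```

Call:
apply_moves(steps=[{"tx":0.005,"ty":0,"tz":0,"spin":0},{"tx":0.005,"ty":0,"tz":0.001,"spin":0},{"tx":0.005,"ty":0,"tz":0.002,"spin":0},{"tx":0.005,"ty":0,"tz":0.002,"spin":0},{"tx":0.005,"ty":0,"tz":0.003,"spin":0},{"tx":0.005,"ty":0,"tz":0.003,"spin":0},{"tx":0.004,"ty":0,"tz":0.003,"spin":0},{"tx":0,"ty":0,"tz":0,"spin":0}])

```text
clock: 41.3
eef_pos: [0.4414, -0.3835, 0.0207]
tool_rot: [3.141, -0.001, 2.898]
wrist_force: [-0.8, 0.5, -0.1]
opening: 0.0007
grip_force: 0.0
```

Run:
```python
from cs import *
cf()
```

```text
case x,y,z -0.0005 0.0007 0.0207 yaw rel 1.5717 F [-0.8  0.5 -0.1] open 0.0007 clk 41.3
```

Call:
apply_moves(steps=[{"tx":0.004,"ty":0,"tz":0,"spin":0},{"tx":0.004,"ty":0,"tz":0,"spin":0},{"tx":0.003,"ty":0,"tz":0.001,"spin":0},{"tx":0,"ty":0,"tz":0.001,"spin":0},{"tx":0,"ty":0,"tz":0.001,"spin":0},{"tx":0,"ty":0,"tz":0,"spin":0}])

```text
clock: 41.9
eef_pos: [0.4311, -0.3812, 0.019]
tool_rot: [3.141, -0.001, 2.899]
wrist_force: [-4.4, 2.7, 10.0]
opening: 0.0009
grip_force: 4.5
```

Call:
apply_moves(steps=[{"tx":0,"ty":0,"tz":0.001,"spin":0},{"tx":0,"ty":0,"tz":0.001,"spin":0},{"tx":0,"ty":0,"tz":0.001,"spin":0},{"tx":0,"ty":0,"tz":0,"spin":0}])

```text
clock: 42.3
eef_pos: [0.431, -0.3813, 0.0183]
tool_rot: [3.141, -0.0, 2.898]
wrist_force: [-10.6, 7.1, 33.0]
opening: 0.0002
grip_force: 15.6
```

Call:
apply_moves(steps=[{"tx":0,"ty":0,"tz":0.001,"spin":0},{"tx":0,"ty":0,"tz":0.001,"spin":0},{"tx":0,"ty":0,"tz":0.001,"spin":0},{"tx":0,"ty":0,"tz":0,"spin":0}])

```text
clock: 42.7
eef_pos: [0.4307, -0.3816, 0.0129]
tool_rot: [-3.141, -0.001, 2.898]
wrist_force: [-0.9, 0.3, 2.3]
opening: 0.0006
grip_force: 1.2
```

It snapped. I'll press a little more to be sure it is fully shut.

Call:
apply_moves(steps=[{"tx":0,"ty":0,"tz":0.001,"spin":0},{"tx":0,"ty":0,"tz":0.001,"spin":0},{"tx":0,"ty":0,"tz":0,"spin":0}])

```text
clock: 43.0
eef_pos: [0.432, -0.3814, 0.0108]
tool_rot: [3.142, 0.0, 2.899]
wrist_force: [-1.6, 1.2, 9.0]
opening: 0.0008
grip_force: 4.1
```

Call:
apply_moves(steps=[{"tx":0,"ty":0,"tz":0.001,"spin":0},{"tx":0,"ty":0,"tz":0.001,"spin":0},{"tx":0,"ty":0,"tz":0,"spin":0}])

```text
clock: 43.3
eef_pos: [0.432, -0.3815, 0.0102]
tool_rot: [3.141, 0.001, 2.899]
wrist_force: [-6.6, 3.8, 23.4]
opening: 0.0003
grip_force: 11.9
```

Call:
apply_moves(steps=[{"tx":0,"ty":0,"tz":-0.01,"spin":0},{"tx":0,"ty":0,"tz":-0.03,"spin":0},{"tx":0,"ty":0,"tz":-0.045,"spin":0},{"tx":0,"ty":0,"tz":-0.045,"spin":0},{"tx":0,"ty":0,"tz":-0.04,"spin":0},{"tx":0,"ty":0,"tz":0,"spin":0},{"tx":0,"ty":0,"tz":0,"spin":0},{"tx":0,"ty":0,"tz":0,"spin":0}])

```text
clock: 44.1
eef_pos: [0.4314, -0.3805, 0.177]
tool_rot: [3.141, -0.002, 2.899]
wrist_force: [-0.3, -1.0, -0.1]
opening: 0.0005
grip_force: 0.0
```

Run:
```python
from cs import *
cf(); s=snap('side','z'); b=s['color'].astype(int); br=b.max(2)<70
def w(x,y,z): return [C[0]+x*math.cos(th)-y*math.sin(th),C[1]+x*math.sin(th)+y*math.cos(th),z]
for x in(-.025,0,.025): # dark lid frame at the near (-y) end: shut top at z .047
    q=proj(s,w(x,-.089,.047))[0].round().astype(int); print(q,[int(br[q[1]+k,q[0]]) for k in range(-8,9)])
print(env.job_done())
```

```text
case x,y,z -0.0109 0.0012 0.177 yaw rel 1.5725 F [-0.3 -1.  -0.1] open 0.0005 clk 44.1
[248 242] [0, 0, 0, 0, 0, 0, 0, 1, 1, 1, 1, 1, 1, 1, 1, 0, 0]
[257 244] [0, 0, 0, 0, 0, 1, 1, 1, 0, 1, 1, 1, 1, 1, 1, 1, 1]
[266 246] [0, 1, 1, 1, 1, 1, 1, 1, 1, 1, 1, 1, 1, 1, 1, 1, 1]
the job is handed in; nothing more can be done
None
```

The job is handed in at about 44 s: all five pralines were square in the tray and released before I snapped the lid shut; gaps of about 6 mm remain on either side of darknib, the verdict was not reported, and I did not re-measure the bystanders.

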